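# Turn the polish-tin lid over with the shoe horn

## Robot

A 6-joint arm with a two-finger parallel gripper is mounted at the origin on the work surface. World frame = base frame: x ahead of the robot, y to its left, z up, the work surface at z = 0. Lengths are in m, angles in rad, forces in N, time in s.
With the tool pointing down it reaches from about 0.325 to 0.75 m from the base axis. Payload 7.6 kg.
Tool frame: the origin (TCP) lies at the very end of the fingers, on their centre line; the grasp point (between the pads) lies 19 mm behind it (r.grasp_offset is the z of the grasp point in the tool frame, in m); z points along the fingers, y is the direction in which the jaws open and shut (so a half turn about z gives the same grasp; the last joint's range is limited). The gripper opens to 85 mm and grips with 20 to 120 N. Pads are 22 mm wide; open, the fingers measure 114 mm over their backs; the gripper's body (76 mm by 85 mm) begins 54 mm behind the grasp point. The pads swing forward as they close: fully open they stand 13 mm farther back than shut.
Start: joints at [-1.371, 0.052, 1.401, -0, 1.689, -0.07], TCP at [0.14, -0.506, 0.231] pointing down, gripper open.
Joint ranges: [-2.9, 2.9], [-0.91, 2.17], [0.12, 2.37], [-1.06, 4.2], [0.26, 2.73], [-2.93, 2.93]. Speed limits (rad/s): [2.57, 2.57, 3.01, 3.14, 3.14, 3.14].

## Interface

Orientations are given as a unit quaternion [w, x, y, z].
In Python, from bench import r gives the robot as it stands.
- The arm moves only by the shell command python3 -m crank 'ROWS' [FORCE]. ROWS is a JSON object of lists of equal length, an entry for each row: "dp": the shift along the tool's x, y, z in cm, a list of three; "rot": the turn, a rotation vector about the tool's x, y, z in rad, a list of three; "jaw": the opening, from 0 (shut) to 1 (fully open). A call has 1 to 12 rows; each row is the pose to reach, as a shift and turn from the pose commanded when the call began, along the tool's axes at that moment; what a row does not reach only later rows make up. A row lasts 1/10 s, in which the tool goes at most 50 mm and 8.59 degrees, less where a joint would pass 70% of its speed; a pose out of reach is approached as far as the arm can. A call with a gripper value outside its range is refused whole. The fingers move at their own pace and stop on an object; FORCE is the grip in N (left out, the last holds). Time passes only in rows, so rows that repeat a pose let the fingers close. It gives the time, the measured TCP pose, the force and the opening at its end, in the units of the state.
- r.sense(): the state, without advancing time (a new reading comes with each control period).
- r.grab_frame(name): name is "scene" or "top" or "wrist"; returns a dict with "image" (480x640x3 uint8, red, green, blue), "depth" (480x640 float32, m along the optical axis (not along the pixel's ray), 0 where there is no reading), "K" (3x3 intrinsics, pixels), "rvec" (rotation vector, rad) and "tvec" (3), from world to camera coordinates, as OpenCV has them. Camera axes: x right, y down, z forward; pixel columns grow to the right and rows downward; lengths in m; the calibration is good to about 2 mm. A picture is of the moment at which its call begins.
- r.finish_job(): hands the job in, once; it reports no verdict.
The state is a dict: "time_s": time; "q": joint angles; "joint_velocities": joint speeds; "joint_efforts": joint torques, N m; "position": TCP position; "tcp_rot": TCP orientation; "ft_force": force on the tool from outside, world axes, zero at the start; "torque": the same for the moment, N m; "finger_gap": opening from 0.0 (shut) to 1.0 (fully open).
Only numpy, scipy, OpenCV 4.12 (cv2) and the standard library are available. Lean on these libraries where they do the work, as an engineer would, in place of code of your own. Each camera call takes 0.05 s, during which the arm holds its last target.

## Task

The polish-tin lid lies wax side down on the grey liner in front of the wooden board. Take the red shoe horn by its handle, press its tip lightly on the liner and slide it in under the lid's lip, on until the lid is stopped firmly by the rubber strip along the board, keep it lightly pressed there for a moment, then lever the lid up on edge and over so that it lies wax side up on the board, and lay the shoe horn back down flat on the liner. Be gentle so that neither lid nor liner is marked, never touch the lid with the gripper, and leave everything else where it is.

Things in the scene. Friction and masses are not known exactly. Their poses are not given: they have to be found in the camera images.
- liner: Fixed flat grey hard-plastic shelf liner, 600 x 920 x 16 mm, partly sunk; its top, on which things lie, is 16 mm above its origin (centre of underside). Its height differs from start to start. Hard: press on it slowly; at the lid, more than 12 N marks it.
- board: Fixed wooden board on the liner, 160 (x) x 240 (y) x 14 mm high, origin at the centre of its underside (on the liner top). Its x axis points away from the robot; its wooden front face is at x = -80 mm. Along that face runs a fixed black rubber strip, as long and (within 1 mm) as high as the board, that stands 1 to 11 mm proud of it (differs from start to start and is not measured: feel for it).
- lid: Loose metal lid, about 0.12 kg (varies). Origin: centre of its underside as it starts; z points up out of its blue side (down once turned over). A plug 48 (x) x 66 (y) mm, z 0 to 8 mm, brown wax on its bottom face, stands on the liner; on it a blue plate 72 (x) x 90 (y) mm, z 8 to 11 mm. More than 10 N from the shoe horn bends it.
- lid_lip (a point): Middle of the lid's near lip, at (-36, 0, 8) mm in the lid's frame: lower edge of the blue plate, which overhangs the plug by 12 mm all round, so the gap under it is 8 mm high and 12 mm deep. The lid's far (+x) side is 1 to 15 mm off the rubber strip, nearly parallel; pushed (under 2 N) it slides up to the strip and stops. Stood about 100 degrees over on its far edge, it falls on the board.
- horn: Loose rigid red shoe horn, 0.09 kg. Origin: centre of its handle, where to grip it, 30 mm above the liner as it lies; x points along it to the blade, z up. Handle 16 mm wide (y), 12 mm thick (z), x = -72 to 28 mm; end foot at x = -80 to -70 mm down to z = -30 mm; blade 36 mm wide, 2.5 mm thick, x = 45 to 105 mm, underside z = -30 mm. It lies on blade and foot.
- horn_tip (a point): Middle of the lower front edge of the shoe horn's blade, at (105, 0, -30) mm in the horn's frame; same axes. Held with the tip tilted down some 12 degrees, only the tip touches the liner and the blade fits the gap.
- tin: Open rectangular steel tin of dark wax, 72 x 90 x 28 mm, loose, origin at the centre of its underside. Leave alone.
- brush: Wooden shoe brush, 150 x 46 x 42 mm, bristles down, loose, origin at the centre of its underside. Leave alone.
- clip: Small steel spring clip, about 60 x 26 x 20 mm, loose, origin at the centre of its underside. Leave alone.
- cream: Round jar with black cap, 52 mm across, 55 mm high, loose, origin at the centre of its underside. Leave alone.
- spool: White plastic spool, 32 mm across, 30 mm high, loose, origin at the centre of its underside. Leave alone.
Mind the look-alikes: they are no part of the job. There is more than one size of the lid; the job needs the smaller.

How it is judged:
By the outcome, as a careful person would: the job done as asked, in the order asked, and still so for the second after the job is handed in, with the robot touching nothing.
It also fails if it takes over 72 s, if anything falls off the work surface, if the arm or the gripper's body presses on something with over 40 N, if the wrist force passes 120 N, or if a joint passes its speed limit or range.

## Working session

There is one attempt and no reset: what is moved stays moved. The work goes in short steps, Python scripts to look and compute and a shell command to move; the robot and the scene stay as the last step left them, time stands still between calls to the robot, and variables do not carry over. Pictures are saved under pics/ and viewed, and the job is handed in when it is done.

```bash
ls; mkdir -p pics; python3 - <<'E'
from bench import r
import cv2
print(r.sense(), r.grasp_offset)
for n in ["scene","top","wrist"]:
    f=r.grab_frame(n); cv2.imwrite(f"pics/{n}0.png",f["image"][:,:,::-1]); print(n,f["K"].tolist(),f["rvec"],f["tvec"])
E
```

```text
pics
{'time_s': 0.0, 'q': array([-1.37132747e+00,  5.28636530e-02,  1.40171587e+00, -2.43306474e-05,
        1.68861004e+00, -7.03222100e-02]), 'joint_velocities': array([-0.00051172,  0.00045788, -0.00050112,  0.00092747,  0.00167315,
       -0.00031503]), 'joint_efforts': array([-1.99248548e-04, -3.81667829e+01, -3.60188949e+01, -9.34408331e-05,
        6.11927346e-03,  7.13228090e-06]), 'position': array([ 0.13987303, -0.50571301,  0.23046283]), 'tcp_rot': array([-7.96009842e-04,  9.90915261e-01,  1.34485343e-01, -6.35799268e-05]), 'ft_force': array([ 1.31950477, -0.82451881,  0.17992039]), 'torque': array([0.0106273 , 0.01652515, 0.00475555]), 'finger_gap': 0.9981955348478329} -0.0187
scene [[440.07604410841515, 0.0, 317.2737148019133], [0.0, 440.07604410841515, 237.37264830378754], [0.0, 0.0, 1.0]] [ 2.15003299  0.68583812 -0.3122741 ] [-0.37832141 -0.14103855  1.41450762]
top [[455.34487499780624, 0.0, 314.65145847929296], [0.0, 455.34487499780624, 243.52412263184578], [0.0, 0.0, 1.0]] [ 2.12801266 -2.18325959  0.15149092] [-0.00219485  0.47228956  0.99718695]
wrist [[352.7021335892395, 0.0, 317.0963311135459], [0.0, 352.7021335892395, 245.79142700477988], [0.0, 0.0, 1.0]] [-2.32798387  1.77042983  0.23514625] [-0.5237597  -0.03440404  0.37740638]
```

View pics/top0.png

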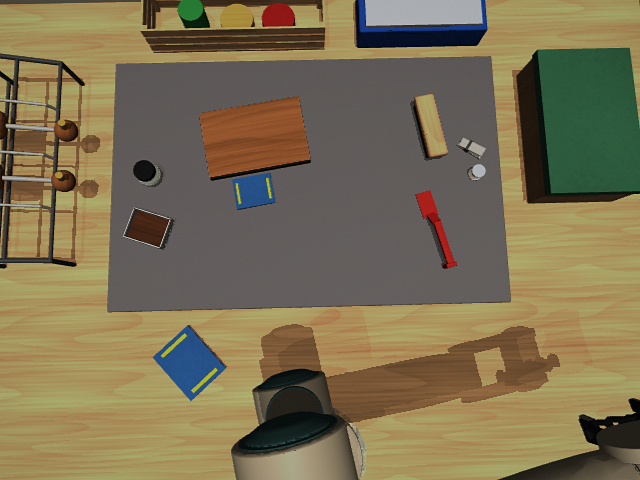

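View pics/scene0.png

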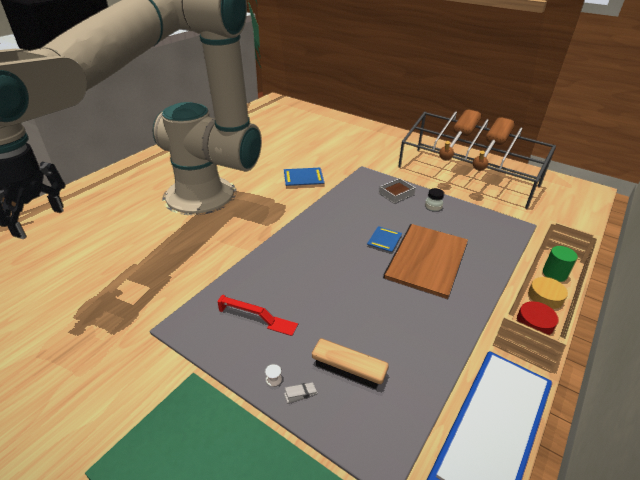

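View pics/wrist0.png

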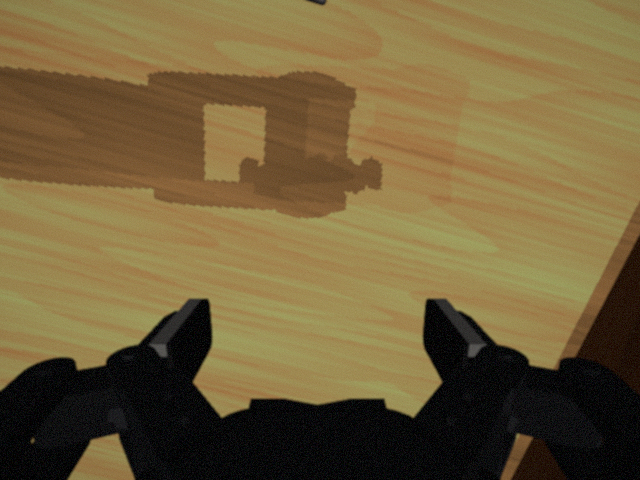

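The top view shows the small blue lid at about (254,190), the board at (255,137) and the horn running from its foot at (450,265) to its blade at (427,203). The big lid at (190,362) is the look-alike. Next I'll enlarge crops to measure these.

```bash
cat > h.py <<'E'
from bench import r
import cv2, numpy as np
from scipy.spatial.transform import Rotation as R
def rt(f): return cv2.Rodrigues(np.array(f["rvec"],float))[0], np.array(f["tvec"],float).ravel()
def px_plane(f,u,v,z):
    Rm,t=rt(f); c=-Rm.T@t; d=Rm.T@np.linalg.solve(f["K"],[u,v,1.]); return c+d*(z-c[2])/d[2]
def depth_world(f):
    Rm,t=rt(f); D=f["depth"]; v,u=np.mgrid[0:480,0:640]
    K=f["K"]; P=np.stack([(u-K[0,2])/K[0,0]*D,(v-K[1,2])/K[1,1]*D,D],-1)
    return (P-t)@Rm
def proj(f,p):
    Rm,t=rt(f); q=Rm@np.asarray(p)+t; q=f["K"]@q; return q[:2]/q[2]
def crop(f,u0,v0,u1,v1,s,name):
    c=f["image"][v0:v1,u0:u1,::-1]; cv2.imwrite("pics/"+name,cv2.resize(c,None,fx=s,fy=s,interpolation=cv2.INTER_CUBIC))
E
python3 - <<'E'
from h import *
f=r.grab_frame("top")
W=depth_world(f)
for n,(u,v) in dict(liner=(330,250),liner2=(200,280),liner3=(350,100),board=(255,137),lid=(254,190),wood=(300,330),blade=(427,203),handle=(443,245)).items():
    p=np.median(W[v-2:v+3,u-2:u+3].reshape(-1,3),0); print(n,p.round(4))
crop(f,185,85,335,220,5,"c_board.png"); crop(f,400,180,475,280,6,"c_horn.png")
E
```

```text
liner [ 0.4594 -0.0496  0.0069]
liner2 [0.3979 0.2493 0.0074]
liner3 [ 0.8229 -0.1091  0.0075]
board [0.7302 0.1195 0.0212]
lid [0.603  0.1231 0.0185]
wood [ 0.2789  0.0239 -0.0013]
blade [ 0.5638 -0.2796  0.0102]
handle [ 0.46   -0.3014  0.0417]
```

View pics/c_board.png

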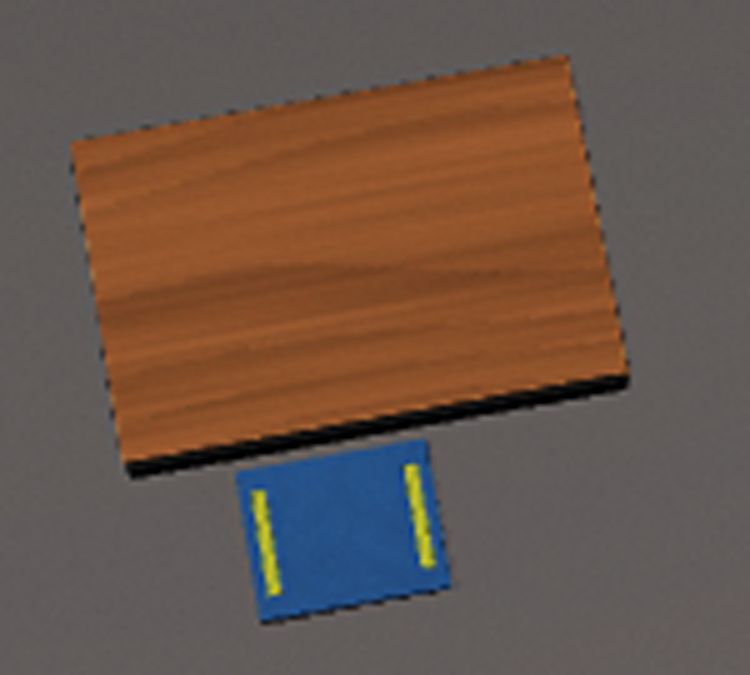

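View pics/c_horn.png

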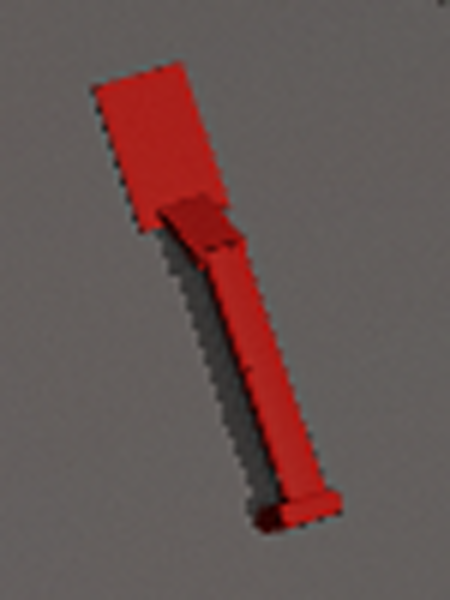

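```bash
python3 - <<'E'
from h import *
f=r.grab_frame("top")
zl=0.0073
def P(pts,s,o,z): return np.array([px_plane(f,(a+.5)/s-.5+o[0],(b+.5)/s-.5+o[1],z) for a,b in pts])
L=P([(237,472),(427,440),(450,588),(262,622)],5,(185,85),zl+.011)
print("lid",L.round(4).tolist(),L.mean(0))
d=(L[0]+L[1]-L[2]-L[3])/2; print("len x",np.linalg.norm(d),"ang",np.degrees(np.arctan2(d[1],d[0])), "leny",np.linalg.norm((L[0]+L[3]-L[1]-L[2])/2)); d=(L[0]+L[3]-L[1]-L[2])/2;print("ang y",np.degrees(np.arctan2(-d[0],d[1])))
B=P([(72,142),(568,57),(627,374),(122,462),(130,478),(628,385)],5,(185,85),zl+.014)
print("board",B.round(4).tolist()); 
for i,j in((0,1),(3,2),(4,5)):
    d=B[i]-B[j]; print(np.linalg.norm(d),np.degrees(np.arctan2(-d[0],d[1])))
print("board centre",B[:4].mean(0))
H=P([(93,88),(182,62),(228,205),(140,232)],6,(400,180),zl+.0025)
print("blade",H.round(4).tolist()); d=(H[0]+H[1]-H[2]-H[3])/2; print("len",np.linalg.norm(d),np.degrees(np.arctan2(d[1],d[0])))
# fits using masks
W=depth_world(f); im=f["image"].astype(int)
m=(im[...,0]>100)&(im[...,1]<60)&(im[...,2]<60); m[:, :380]=0; m[:180]=0; m[290:]=0
p=W[m]; hh=p[:,2]-zl
bl=p[hh<.008]; print(len(bl)); 
import cv2
print("blade rect",cv2.minAreaRect(bl[:,:2].astype(np.float32)*1000))
hd=p[(hh>.030)&(hh<.045)]; print("handle rect",cv2.minAreaRect(hd[:,:2].astype(np.float32)*1000), np.median(hd[:,2]))
m=(im[...,2]>90)&(im[...,0]<70); m[:150]=0;m[230:]=0;m[:,:220]=0;m[:,290:]=0
p=W[m]; print("lidrect (blue only)",cv2.minAreaRect(p[:,:2].astype(np.float32)*1000),np.median(p[:,2]))
li=W[230:300,150:400].reshape(-1,3); print("liner plane", np.median(li[:,2]), np.std(li[:,2]))
for n,(u,v) in dict(front=(260,215),behind=(350,170),nearhorn=(400,240)).items(): print(n,np.median(W[v-4:v+5,u-4:u+5,2]))
E
```

```text
lid [[0.6304, 0.1742, 0.0183], [0.6436, 0.0855, 0.0183], [0.5727, 0.0758, 0.0183], [0.5588, 0.1628, 0.0183]] [0.60136568 0.12457357 0.0183    ]
len x 0.0720044395257112 ang 8.435043481672889 leny 0.08888428409766672
ang y 8.769954319345816
board [[0.7923, 0.2515, 0.0213], [0.8293, 0.0156, 0.0213], [0.6722, -0.0087, 0.0213], [0.6356, 0.2271, 0.0213], [0.6279, 0.2233, 0.0213], [0.6669, -0.009, 0.0213]]
0.2387328468698477 8.911896018513552
0.23855364995882647 8.832019743442832
0.2355721362344465 9.538530984840145
board centre [0.73236098 0.12136455 0.0213    ]
blade [[0.5855, -0.2529, 0.0098], [0.5951, -0.2883, 0.0098], [0.5378, -0.3028, 0.0098], [0.528, -0.268, 0.0098]]
len 0.059329097689993116 14.43617301996299
379
blade rect ((505.15606689453125, -295.2878112792969), (180.2768096923828, 38.88298797607422), 16.60967254638672)
handle rect ((466.115966796875, -302.7856140136719), (111.86412811279297, 20.64752197265625), 15.883398056030273) 0.04278675921799132
lidrect (blue only) ((482.92523193359375, 89.28057861328125), (336.32037353515625, 96.95347595214844), 16.589740753173828) 0.018366643970094295
liner plane 0.007448665676787147 0.06450466039524562
front 0.007548662395761926
behind 0.007321844886411511
nearhorn 0.007327719756510971
```

```bash
python3 - <<'E'
from h import *
f=r.grab_frame("scene")
W=depth_world(f)
for n,(u,v) in dict(liner=(300,260),front=(350,255),board=(430,260),lid=(384,238),blade=(283,326),handle=(240,307)).items():
    p=np.median(W[v-2:v+3,u-2:u+3].reshape(-1,3),0); print(n,p.round(4))
crop(f,350,215,480,305,6,"s_board.png")
E
```

```text
liner [ 0.4594 -0.0766  0.0072]
front [0.5554 0.0166 0.0078]
board [0.7424 0.1076 0.0216]
lid [0.6007 0.1236 0.0179]
blade [ 0.5644 -0.2795  0.0092]
handle [ 0.4689 -0.3116  0.0405]
```

```bash
python3 - <<'E'
from h import *
f=r.grab_frame("top"); zl=.008
def P(pts,s,o,z): return np.array([px_plane(f,(a+.5)/s-.5+o[0],(b+.5)/s-.5+o[1],z) for a,b in pts])
h=P([(205,265),(243,243),(325,488),(287,500)],6,(400,180),zl+.036)
b=P([(93,88),(182,62),(228,205),(140,232)],6,(400,180),zl+.0025)
print(h.round(4).tolist()); hf=(h[0]+h[1])/2; hb=(h[2]+h[3])/2; d=hf-hb; print("hlen",np.linalg.norm(d),np.degrees(np.arctan2(d[1],d[0])))
t=(b[0]+b[1])/2; d=t-hb; print("hb->tip",np.linalg.norm(d),np.degrees(np.arctan2(d[1],d[0])))
# project a horn model & overlay, optimise on pose via mask of segmentation
im=f["image"].astype(int)
m=((im[...,0]>90)&(im[...,1]<60)&(im[...,2]<60)); m[:, :380]=0; m[:180]=0; m[290:]=0
pts={'blade':[(45,-18,-30),(105,-18,-30),(105,18,-30),(45,18,-30),(45,-18,-27.5),(105,-18,-27.5),(105,18,-27.5),(45,18,-27.5)],
'handle':[(x,y,z) for x in(-72,28) for y in(-8,8) for z in(-6,6)],
'neck':[(28,-8,-6),(28,8,-6),(28,8,6),(28,-8,6),(45,-8,-30),(45,8,-30),(45,8,-27.5),(45,-8,-27.5)],
'foot':[(x,y,z) for x in(-80,-70) for y in(-8,8) for z in(-30,6)]}
S=4
def render(p):
    c=np.zeros((110*S,90*S),np.uint8); Rm=R.from_euler('z',p[2]).as_matrix()
    for k,v in pts.items():
        q=np.array([proj(f,Rm@(np.array(a)/1e3)+[p[0],p[1],zl+.03]) for a in v])
        q=((q-[395,178]+.5)*S).astype(np.float32); cv2.fillConvexPoly(c,cv2.convexHull(np.round(q).astype(np.int32)),255)
    return cv2.resize(c,(90,110),interpolation=cv2.INTER_AREA)/255.
T=m[178:288,395:485].astype(float)
from scipy.optimize import minimize
res=minimize(lambda p:np.sum((render(p)-T)**2),[.489,-.298,.27],method="Nelder-Mead",options=dict(initial_simplex=[[.489,-.298,.27],[.493,-.298,.27],[.489,-.294,.27],[.489,-.298,.31]],xatol=1e-4))
print(res.x,np.degrees(res.x[2]),res.fun,T.sum())
p=res.x; s=r.sense(); x=R.from_quat(np.roll(s["tcp_rot"],-1)).as_matrix(); print(x.round(4).tolist())
tgt=np.array([p[0],p[1],zl+.03-.0187]); print("dp tool cm",(x.T@(tgt-s["position"])*100).round(2))
E
```

```text
[[0.5085, -0.283, 0.044], [0.5165, -0.2978, 0.044], [0.4236, -0.3224, 0.044], [0.4195, -0.308, 0.044]]
hlen 0.09427850932099084 15.279870920705461
hb->tip 0.1776436539308764 14.882176362109236
[ 0.4903943  -0.29872723  0.28398233] 16.270988939493257 92.35360246059207 800.0
[[0.9638, 0.2665, -0.0], [0.2665, -0.9638, 0.0003], [0.0, -0.0003, -1.0]]
dp tool cm [ 39.3  -10.63  21.19]
```

```bash
python3 -m crank '{"dp":[[4,-1,1],[8,-2.1,2],[12,-3.2,3],[16,-4.3,4],[20,-5.4,5],[24,-6.5,6],[28,-7.6,7],[32,-8.7,8],[36,-9.8,9],[39.3,-10.7,10],[39.3,-10.7,11],[39.3,-10.7,11]],"rot":[[0,0,0],[0,0,0],[0,0,0],[0,0,0],[0,0,0],[0,0,0],[0,0,0],[0,0,0],[0,0,0],[0,0,0],[0,0,0],[0,0,0]],"jaw":[0.7,0.7,0.7,0.7,0.7,0.7,0.7,0.7,0.7,0.7,0.7,0.7]}' 60
python3 - <<'E'
from h import *
s=r.sense();print(s)
f=r.grab_frame("wrist"); cv2.imwrite("pics/w1.png",f["image"][:,:,::-1])
f=r.grab_frame("top"); cv2.imwrite("pics/t1.png",f["image"][:,:,::-1])
E
```

```text
time_s: 1.55
position: [0.4897, -0.2973, 0.1193]
tcp_rot: [-0.001, 0.991, 0.135, -0.001]
ft_force: [-0.1, 0.4, 0.1]
finger_gap: 0.701
{'time_s': 1.55, 'q': array([-6.09850003e-01,  2.50631945e-01,  1.40646465e+00, -3.68888607e-04,
        1.48803863e+00,  6.89785920e-01]), 'joint_velocities': array([-0.03197466, -0.0329629 , -0.01282526, -0.00145635,  0.01953862,
       -0.00364763]), 'joint_efforts': array([  1.35795392, -44.95541453, -35.49855351,   0.11259672,
        -0.24836269,   0.06153979]), 'position': array([ 0.48972184, -0.29727761,  0.11930302]), 'tcp_rot': array([-0.00106639,  0.9908194 ,  0.13518043, -0.00142619]), 'ft_force': array([-0.08164407,  0.44147761,  0.09292129]), 'torque': array([0.01820091, 0.05982637, 0.01864525]), 'finger_gap': 0.7005106781368582}
```

View pics/w1.png

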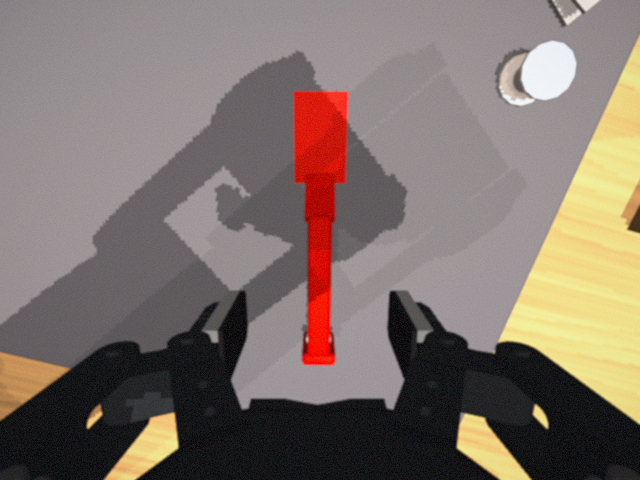

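The wrist view shows the horn centred and parallel between the fingers: blade tip at (321,93), foot at (318,358). I'll compute the remaining offsets.

```bash
python3 - <<'E'
from h import *
f=r.grab_frame("wrist"); zl=.008
a=px_plane(f,321,93,zl+.0025); b=px_plane(f,321,182,zl+.0025); c=px_plane(f,318,362,zl+.036)
d=a-b; print(a,b,c,np.linalg.norm(d[:2]),np.degrees(np.arctan2(*(a-c)[[1,0]])))
W=depth_world(f); print("liner z",np.median(W[60:90,150:280,2]),"handle z",np.median(W[240:300,312:324,2]),"blade",np.median(W[120:160,305:335,2]))
u=(a-c)[:2]/np.linalg.norm((a-c)[:2]); o=a[:2]-.105*u; print("origin",o, c[:2]+.08*u)
s=r.sense(); x=R.from_quat(np.roll(s["tcp_rot"],-1)).as_matrix(); print((x.T@(np.r_[o,zl+.03-.0187]-s["position"])*100).round(2), s["ft_force"])
E
```

```text
[ 0.58844527 -0.27338552  0.0105    ] [ 0.53215372 -0.28910513  0.0105    ] [ 0.41321249 -0.31975402  0.044     ] 0.05844522170851069 14.821392555300639
liner z 0.007536236681038984 handle z 0.04360697383720648 blade 0.010107190675807828
origin [ 0.48693883 -0.30024523] [ 0.49055072 -0.29928948]
[-0.3   0.04 10.26] [-0.52993754 -1.41778297 -0.38316951]
```

```bash
python3 -m crank '{"dp":[[0,0,3],[0,0,6],[0,0,8.5],[0,0,9.6],[0,0,10.2],[0,0,10.2],[0,0,10.2],[0,0,10.2],[0,0,10.2],[0,0,10.2],[0,0,10.2],[0,0,10.2]],"rot":[[0,0,0],[0,0,0],[0,0,0],[0,0,0],[0,0,0],[0,0,0],[0,0,0],[0,0,0],[0,0,0],[0,0,0],[0,0,0],[0,0,0]],"jaw":[0.7,0.7,0.7,0.7,0.7,0.7,0.5,0.3,0.1,0,0,0]}' 60
```

```text
time_s: 2.9
position: [0.4907, -0.2985, 0.0204]
tcp_rot: [0.001, 0.991, 0.135, 0.001]
ft_force: [-2.2, 0.9, 5.7]
finger_gap: 0.171
```

```bash
python3 - <<'E'
from h import *
for i in range(4):
    f=r.grab_frame("wrist"); s=r.sense(); print(s["position"].round(4),s["ft_force"].round(2),s["torque"].round(2),s["finger_gap"])
cv2.imwrite("pics/w2.png",f["image"][:,:,::-1])
E
```

```text
[ 0.4907 -0.2985  0.0204] [-1.78  1.12  5.87] [-0.01  0.23 -0.01] 0.1760174656837166
[ 0.4907 -0.2985  0.0204] [-1.38  0.97  5.86] [ 0.12  0.2  -0.08] 0.1745313089727343
[ 0.4907 -0.2985  0.0204] [-1.82  0.9   5.77] [ 0.06  0.23 -0.1 ] 0.170950876104702
[ 0.4907 -0.2985  0.0204] [-1.76  0.34  5.63] [0.06 0.2  0.02] 0.174702663418612
```

View pics/w2.png

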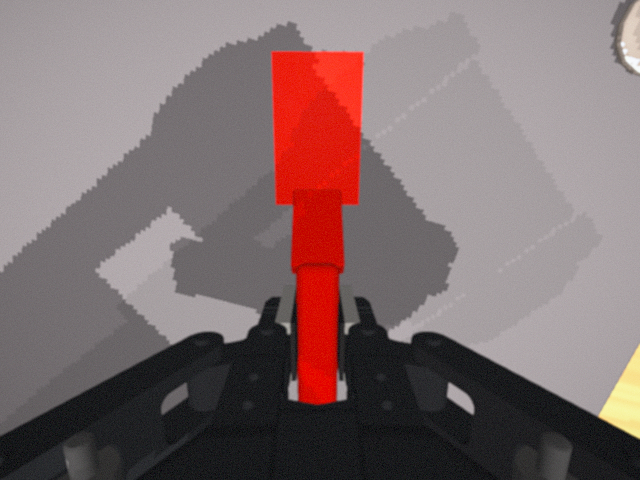

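The horn is held: handle between the pads, blade front edge from (272,52) to (363,52). I'll measure the tip in the tool frame from this picture, then lift.

```bash
python3 - <<'E'
from h import *
f=r.grab_frame("wrist"); s=r.sense(); x=R.from_quat(np.roll(s["tcp_rot"],-1)).as_matrix()
W=depth_world(f); zl=np.median(W[20:45,100:200,2]); print("liner",zl,"blade",np.median(W[90:170,290:340,2]))
for z in (.0075,.0085):
  for (u,v) in((272,52),(363,52),(359,204),(277,204)):
    p=px_plane(f,u,v,z+.0025); print(z,(x.T@(p-s["position"])*1000).round(1))
g=r.grab_frame("top"); 
q=[px_plane(g,(a+.5)/6-.5+400,(b+.5)/6-.5+180,.0105) for a,b in((93,88),(182,62))]; print("top tip",(x.T@(np.mean(q,0)-s["position"])*1000).round(1))
E
```

```text
liner 0.007570108070784282 blade 0.010221888856435973
0.0075 [102.1 -18.3  10.5]
0.0075 [102.1  17.3  10.5]
0.0075 [42.6 17.5 10.5]
0.0075 [ 42.6 -18.   10.4]
0.0085 [101.9 -18.1   9.5]
0.0085 [101.9  17.1   9.5]
0.0085 [42.7 17.4  9.5]
0.0085 [ 42.7 -17.9   9.4]
top tip [103.3  -0.6  10. ]
```

```bash
python3 -m crank '{"dp":[[0,0,-0.2],[0,0,-0.5],[0,0,-1],[0,0,-2],[0,0,-4],[0,0,-7],[0,0,-10],[0,0,-10]],"rot":[[0,0,0],[0,0,0],[0,0,0],[0,0,0],[0,0,0],[0,0,0],[0,0,0],[0,0,0]],"jaw":[0,0,0,0,0,0,0,0]}' 80
```

```text
time_s: 4.0
position: [0.4924, -0.2996, 0.1255]
tcp_rot: [0.003, 0.991, 0.135, 0.004]
ft_force: [0.1, -0.7, -1.4]
finger_gap: 0.167
```

```bash
cat >> h.py <<'E'
TIP=np.array([.1025,0,.0125])   # horn tip in tool frame
def pose(s=None):
    s=s or r.sense(); return np.array(s["position"]), R.from_quat(np.roll(s["tcp_rot"],-1)).as_matrix()
def tip(s=None):
    p,x=pose(s); return p+x@TIP
C=np.array([.6014,.1246]); YAW=np.radians(8.7)
def lidxy(a,b): c,s_=np.cos(YAW),np.sin(YAW); return C+np.array([c*a-s_*b,s_*a+c*b])/1000
def inlid(w): c,s_=np.cos(YAW),np.sin(YAW); d=(np.asarray(w)[:2]-C)*1000; return np.array([c*d[0]+s_*d[1],-s_*d[0]+c*d[1],w[2]*1000]).round(1)
def rotgoal(pitch_deg,yaw=YAW):  # tool x along yaw, tipped down by pitch
    return R.from_euler('z',yaw).as_matrix()@np.diag([1.,-1,-1])@R.from_euler('y',-pitch_deg,degrees=True).as_matrix()
def goal(tipw,pitch_deg):
    p,x=pose(); G=rotgoal(pitch_deg); t=np.asarray(tipw)-G@TIP
    return (x.T@(t-p)*100).round(2),R.from_matrix(x.T@G).as_rotvec().round(4),t.round(4)
def show():
    s=r.sense(); p,x=pose(s); print("t",s["time_s"],"tip in lid",inlid(tip(s)),"pitch",np.degrees(np.arcsin(-x[2,0])).round(2),"yaw",np.degrees(np.arctan2(x[1,0],x[0,0])).round(2),"roll",np.degrees(np.arcsin(x[2,1])).round(2),"F world",s["ft_force"].round(2),"F lid",(R.from_euler('z',-YAW).as_matrix()@s["ft_force"]).round(2),"gap",round(s["finger_gap"],3))
E
python3 - <<'E'
from h import *
for i in range(2): r.grab_frame("wrist"); print(r.sense()["position"],r.sense()["tcp_rot"],r.sense()["ft_force"],r.sense()["joint_velocities"].round(3))
show()
print(goal(np.r_[lidxy(-80,0),.048],12))
E
```

```text
[ 0.49139267 -0.29895526  0.12259062] [0.00198684 0.99090769 0.13451262 0.00208608] [-0.50742291  0.09751395 -1.01568612] [-0.002  0.043  0.058 -0.001 -0.016  0.   ]
[ 0.49052481 -0.29835533  0.12038375] [7.04399452e-04 9.90913055e-01 1.34500231e-01 7.13058882e-04] [ 0.34434249  0.51052042 -1.77985911] [-0.     0.03   0.038 -0.    -0.005  0.   ]
t 4.1 tip in lid [ -71.8 -389.3  108. ] pitch -0.07 yaw 15.46 roll 0.09 F world [ 0.34  0.51 -1.78] F lid [ 0.42  0.45 -1.78] gap 0.168
(array([  4.31, -39.91,   3.83]), array([ 0.0139, -0.2105,  0.1174]), array([0.4258, 0.0977, 0.0815]))
```

```bash
python3 -m crank '{"dp":[[0.4,-4,0],[0.8,-8,0],[1.3,-12,0],[1.7,-16,0],[2.2,-20,0.2],[2.6,-24,0.5],[3,-28,1],[3.5,-32,2],[3.9,-36,3],[4.3,-39.9,3.8],[4.3,-39.9,3.8],[4.3,-39.9,3.8]],"rot":[[0,-0.02,0.012],[0.003,-0.04,0.024],[0.004,-0.06,0.036],[0.005,-0.08,0.048],[0.007,-0.1,0.06],[0.008,-0.13,0.07],[0.01,-0.15,0.08],[0.011,-0.17,0.1],[0.012,-0.19,0.11],[0.014,-0.21,0.117],[0.014,-0.21,0.117],[0.014,-0.21,0.117]],"jaw":[0,0,0,0,0,0,0,0,0,0,0,0]}' 80
python3 - <<'E'
from h import *
for i in range(4): f=r.grab_frame("wrist"); show()
cv2.imwrite("pics/w3.png",f["image"][:,:,::-1])
f=r.grab_frame("scene"); crop(f,330,190,490,310,5,"s3.png")
E
```

```text
time_s: 5.3
position: [0.4245, 0.0981, 0.0801]
tcp_rot: [0.008, 0.991, 0.077, -0.106]
ft_force: [0.0, -1.3, -0.6]
finger_gap: 0.175
t 5.35 tip in lid [-81.   -0.   46.8] pitch 12.13 yaw 8.76 roll -0.07 F world [ 0.29 -0.69 -0.03] F lid [ 0.18 -0.72 -0.03] gap 0.17
t 5.4 tip in lid [-80.7  -0.5  47.2] pitch 12.09 yaw 8.69 roll -0.07 F world [-0.1  -0.66 -0.29] F lid [-0.2  -0.63 -0.29] gap 0.168
t 5.45 tip in lid [-80.5  -0.8  47.5] pitch 12.06 yaw 8.66 roll -0.07 F world [ 1.03 -0.36 -0.48] F lid [ 0.96 -0.52 -0.48] gap 0.169
t 5.5 tip in lid [-80.4  -0.8  47.7] pitch 12.04 yaw 8.64 roll -0.08 F world [-0.32 -0.06 -0.21] F lid [-0.33 -0.01 -0.21] gap 0.167
```

View pics/w3.png

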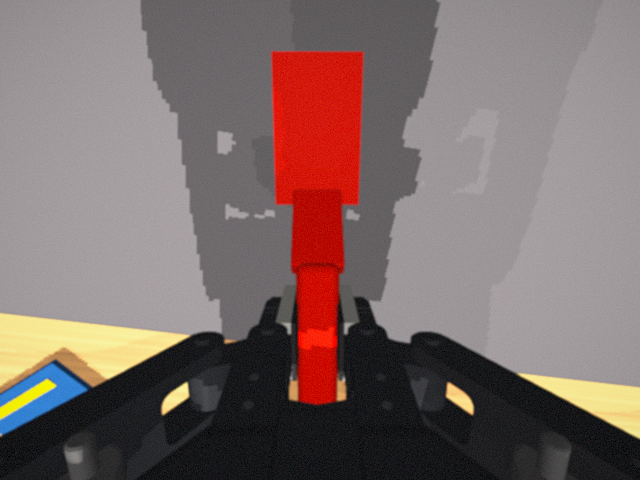

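View pics/s3.png

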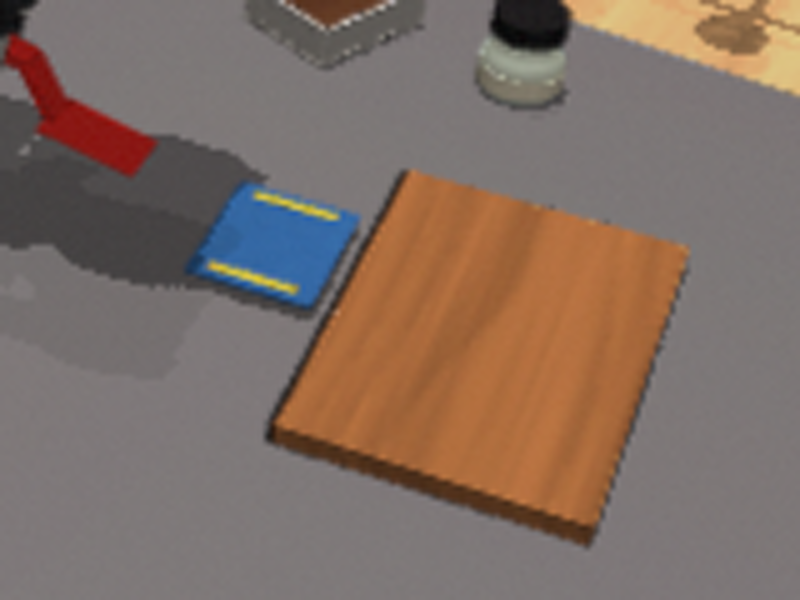

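```bash
python3 -m crank '{"dp":[[0.6,0,0.5],[1.3,-0.05,1.1],[2,-0.05,1.7],[2.6,-0.05,2.2],[3.1,-0.05,2.6],[3.23,-0.05,2.69],[3.23,-0.05,2.69],[3.23,-0.05,2.69],[3.23,-0.05,2.69]],"rot":[[0,0,0],[0,0,0],[0,0,0],[0,0,0],[0,0,0],[0,0,0],[0,0,0],[0,0,0],[0,0,0]],"jaw":[0,0,0,0,0,0,0,0,0]}' 80
python3 - <<'E'
from h import *
for i in range(3): f=r.grab_frame("top"); show()
crop(f,200,130,310,240,5,"t4.png")
E
```

```text
time_s: 6.45
position: [0.451, 0.1024, 0.0486]
tcp_rot: [0.007, 0.992, 0.076, -0.104]
ft_force: [0.1, 0.4, -1.4]
finger_gap: 0.169
t 6.5 tip in lid [-54.4   0.9  15. ] pitch 12.02 yaw 8.74 roll -0.09 F world [-0.33  0.41 -0.61] F lid [-0.26  0.46 -0.61] gap 0.17
t 6.55 tip in lid [-54.4   0.9  14.9] pitch 12.02 yaw 8.74 roll -0.09 F world [-0.35 -0.86 -0.86] F lid [-0.47 -0.79 -0.86] gap 0.173
t 6.6 tip in lid [-54.4   0.9  14.9] pitch 12.02 yaw 8.74 roll -0.09 F world [-0.03 -0.75 -0.72] F lid [-0.14 -0.73 -0.72] gap 0.172
```

View pics/t4.png

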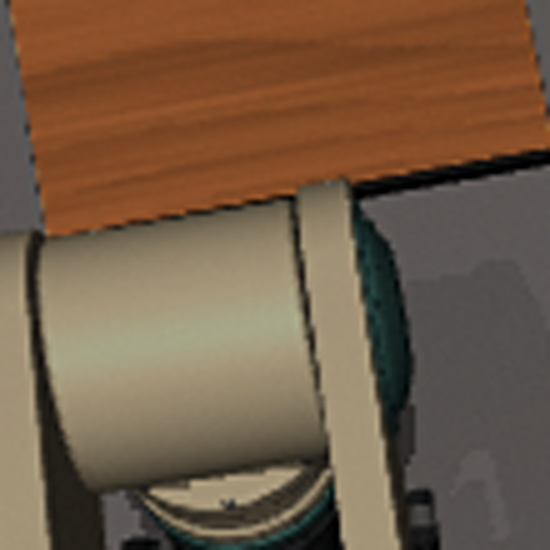

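```bash
python3 -m crank '{"dp":[[0.02,0.05,0.1],[0.04,0.05,0.2],[0.06,0.05,0.3],[0.08,0.05,0.4],[0.09,0.05,0.45],[0.1,0.05,0.5],[0.1,0.05,0.5],[0.1,0.05,0.5]],"rot":[[0,0,0],[0,0,0],[0,0,0],[0,0,0],[0,0,0],[0,0,0],[0,0,0],[0,0,0]],"jaw":[0,0,0,0,0,0,0,0]}' 80
python3 - <<'E'
from h import *
for i in range(3): f=r.grab_frame("scene"); show()
crop(f,330,190,450,280,6,"s5.png")
E
```

```text
time_s: 7.4
position: [0.4509, 0.1019, 0.0431]
tcp_rot: [0.007, 0.992, 0.076, -0.105]
ft_force: [-0.7, -0.2, -0.6]
finger_gap: 0.169
t 7.45 tip in lid [-54.5   0.4   9.6] pitch 12.04 yaw 8.74 roll -0.09 F world [-0.68  0.06 -1.94] F lid [-0.66  0.16 -1.94] gap 0.169
t 7.5 tip in lid [-54.5   0.4   9.6] pitch 12.05 yaw 8.74 roll -0.09 F world [-0.2  -0.5  -1.27] F lid [-0.28 -0.46 -1.27] gap 0.172
t 7.55 tip in lid [-54.5   0.3   9.6] pitch 12.05 yaw 8.74 roll -0.09 F world [-0.33  0.16 -0.88] F lid [-0.31  0.2  -0.88] gap 0.172
```

View pics/s5.png

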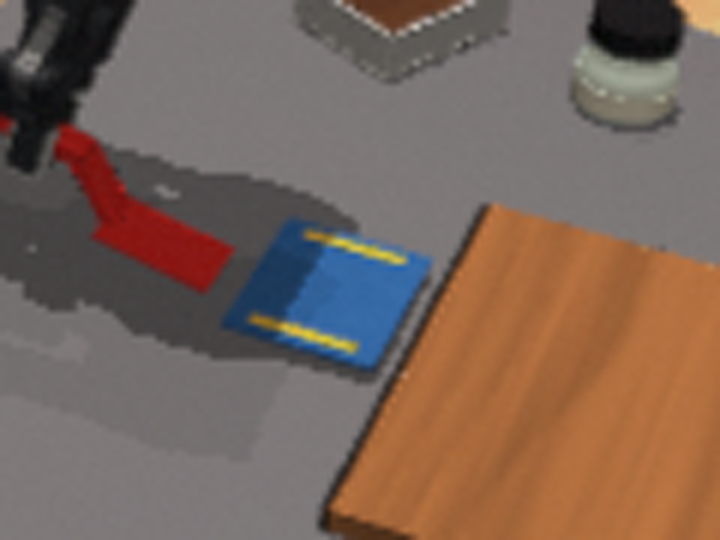

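```bash
python3 -m crank '{"dp":[[0.01,0,0.03],[0.01,0,0.06],[0.02,0,0.09],[0.03,0,0.12],[0.03,0,0.15],[0.03,0,0.15],[0.03,0,0.15]],"rot":[[0,0,0],[0,0,0],[0,0,0],[0,0,0],[0,0,0],[0,0,0],[0,0,0]],"jaw":[0,0,0,0,0,0,0]}' 80
python3 - <<'E'
from h import *
for i in range(3): f=r.grab_frame("scene"); show()
E
```

```text
time_s: 8.25
position: [0.4509, 0.1019, 0.0416]
tcp_rot: [0.007, 0.992, 0.076, -0.105]
ft_force: [0.4, -0.1, -1.1]
finger_gap: 0.169
t 8.3 tip in lid [-54.6   0.4   8. ] pitch 12.05 yaw 8.74 roll -0.09 F world [-0.21 -0.35 -1.07] F lid [-0.26 -0.31 -1.07] gap 0.167
t 8.35 tip in lid [-54.6   0.4   8. ] pitch 12.05 yaw 8.74 roll -0.09 F world [-0.43  0.25 -0.42] F lid [-0.38  0.31 -0.42] gap 0.166
t 8.4 tip in lid [-54.5   0.4   8. ] pitch 12.05 yaw 8.74 roll -0.09 F world [-0.75  0.19 -1.43] F lid [-0.71  0.3  -1.43] gap 0.169
```

```bash
python3 -m crank '{"dp":[[0.01,0,0.03],[0.01,0,0.06],[0.02,0,0.09],[0.03,0,0.12],[0.03,0,0.15],[0.03,0,0.15],[0.03,0,0.15]],"rot":[[0,0,0],[0,0,0],[0,0,0],[0,0,0],[0,0,0],[0,0,0],[0,0,0]],"jaw":[0,0,0,0,0,0,0]}' 80
python3 - <<'E'
from h import *
for i in range(3): f=r.grab_frame("scene"); show()
E
```

```text
time_s: 9.1
position: [0.4509, 0.1019, 0.0402]
tcp_rot: [0.007, 0.992, 0.076, -0.105]
ft_force: [-2.3, -0.8, 3.3]
finger_gap: 0.168
t 9.15 tip in lid [-54.6   0.4   6.6] pitch 12.05 yaw 8.74 roll -0.09 F world [-3.11 -0.45  4.32] F lid [-3.14  0.02  4.32] gap 0.171
t 9.2 tip in lid [-54.6   0.4   6.6] pitch 12.05 yaw 8.74 roll -0.09 F world [-2.11 -0.09  3.13] F lid [-2.1   0.24  3.13] gap 0.165
t 9.25 tip in lid [-54.6   0.4   6.5] pitch 12.05 yaw 8.74 roll -0.09 F world [-2.94  0.63  4.23] F lid [-2.81  1.06  4.23] gap 0.172
```

```bash
python3 -m crank '{"dp":[[0.05,0,-0.03],[0.15,0,-0.06],[0.3,0,-0.09],[0.45,0,-0.12],[0.6,0,-0.15],[0.75,0,-0.18],[0.9,0,-0.21],[0.97,0,-0.23],[0.97,0,-0.23]],"rot":[[0,0,0],[0,0,0],[0,0,0],[0,0,0],[0,0,0],[0,0,0],[0,0,0],[0,0,0],[0,0,0]],"jaw":[0,0,0,0,0,0,0,0,0]}' 80
python3 - <<'E'
from h import *
for i in range(4): f=r.grab_frame("scene"); show()
crop(f,330,190,450,280,6,"s6.png")
E
```

```text
time_s: 10.15
position: [0.461, 0.1034, 0.0403]
tcp_rot: [0.007, 0.992, 0.076, -0.105]
ft_force: [-1.6, -0.5, 2.2]
finger_gap: 0.171
t 10.2 tip in lid [-44.4   0.4   6.7] pitch 12.02 yaw 8.74 roll -0.09 F world [-1.01  0.23  2.74] F lid [-0.97  0.38  2.74] gap 0.171
t 10.25 tip in lid [-44.4   0.4   6.7] pitch 12.02 yaw 8.74 roll -0.09 F world [-0.59 -0.08  2.5 ] F lid [-0.59  0.01  2.5 ] gap 0.165
t 10.3 tip in lid [-44.5   0.4   6.7] pitch 12.02 yaw 8.74 roll -0.09 F world [-1.14  0.22  2.94] F lid [-1.09  0.39  2.94] gap 0.171
t 10.35 tip in lid [-44.4   0.4   6.7] pitch 12.02 yaw 8.74 roll -0.09 F world [-0.85 -0.14  1.94] F lid [-0.87 -0.01  1.94] gap 0.172
```

View pics/s6.png

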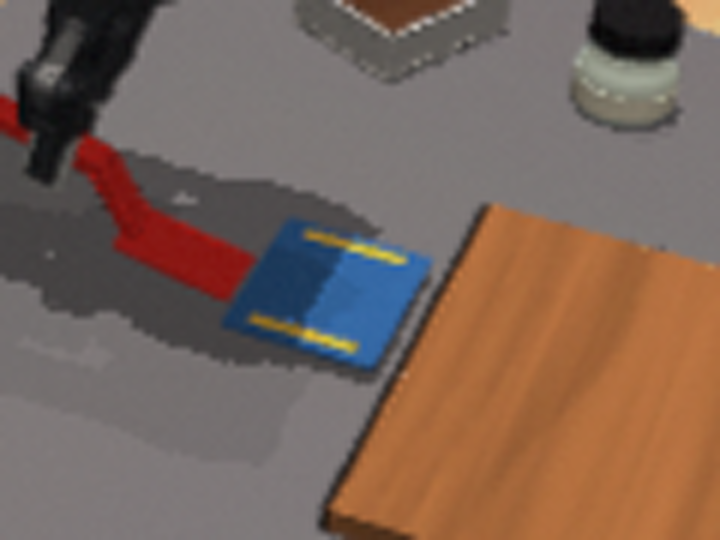

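```bash
python3 -m crank '{"dp":[[0.1,0,-0.02],[0.25,0,-0.055],[0.4,0,-0.085],[0.55,0,-0.117],[0.7,0,-0.15],[0.85,0,-0.18],[1.0,0,-0.213],[1.15,0,-0.245],[1.3,0,-0.277],[1.45,0,-0.31],[1.5,0,-0.32],[1.5,0,-0.32]],"rot":[[0,0,0],[0,0,0],[0,0,0],[0,0,0],[0,0,0],[0,0,0],[0,0,0],[0,0,0],[0,0,0],[0,0,0],[0,0,0],[0,0,0]],"jaw":[0,0,0,0,0,0,0,0,0,0,0,0]}' 80
python3 - <<'E'
from h import *
for i in range(4): f=r.grab_frame("scene"); show()
crop(f,330,190,450,280,6,"s7.png")
E
```

```text
time_s: 11.55
position: [0.476, 0.1057, 0.0403]
tcp_rot: [0.007, 0.992, 0.076, -0.105]
ft_force: [-1.2, -0.6, 2.7]
finger_gap: 0.173
t 11.6 tip in lid [-29.1   0.4   6.7] pitch 12.02 yaw 8.74 roll -0.09 F world [-0.89 -0.13  2.25] F lid [-0.9   0.    2.25] gap 0.169
t 11.65 tip in lid [-29.1   0.4   6.7] pitch 12.02 yaw 8.74 roll -0.09 F world [-0.93 -0.39  3.33] F lid [-0.98 -0.24  3.33] gap 0.171
t 11.7 tip in lid [-29.1   0.4   6.7] pitch 12.02 yaw 8.74 roll -0.09 F world [-0.64  1.13  2.07] F lid [-0.46  1.21  2.07] gap 0.168
t 11.75 tip in lid [-29.1   0.4   6.7] pitch 12.02 yaw 8.74 roll -0.09 F world [-1.05 -0.87  2.77] F lid [-1.17 -0.7   2.77] gap 0.167
```

View pics/s7.png

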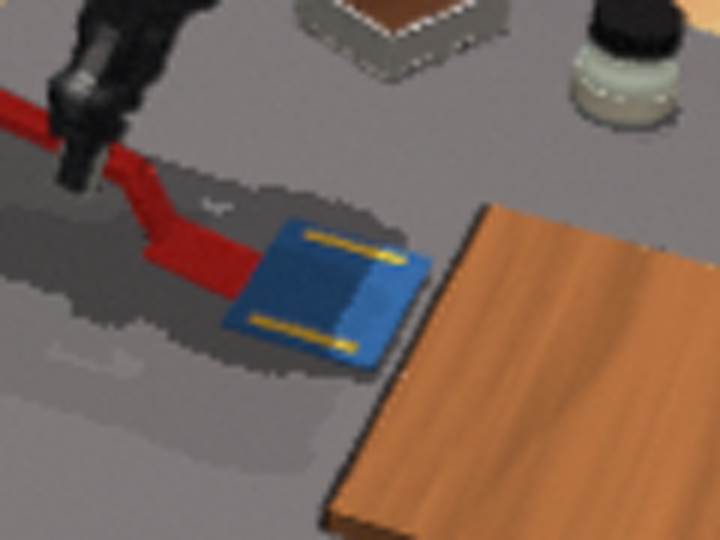

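```bash
python3 -m crank '{"dp":[[0.07,0,-0.015],[0.14,0,-0.03],[0.21,0,-0.045],[0.28,0,-0.06],[0.35,0,-0.075],[0.42,0,-0.09],[0.49,0,-0.105],[0.56,0,-0.12],[0.63,0,-0.134],[0.7,0,-0.15],[0.7,0,-0.15]],"rot":[[0,0,0],[0,0,0],[0,0,0],[0,0,0],[0,0,0],[0,0,0],[0,0,0],[0,0,0],[0,0,0],[0,0,0],[0,0,0]],"jaw":[0,0,0,0,0,0,0,0,0,0,0]}' 80
python3 - <<'E'
from h import *
for i in range(4): f=r.grab_frame("scene"); show()
crop(f,330,190,450,280,6,"s8.png")
E
```

```text
time_s: 12.85
position: [0.4831, 0.1068, 0.0403]
tcp_rot: [0.007, 0.992, 0.076, -0.105]
ft_force: [-3.5, 0.5, 3.4]
finger_gap: 0.169
t 12.9 tip in lid [-22.    0.4   6.7] pitch 12.03 yaw 8.74 roll -0.09 F world [-3.04 -1.52  3.59] F lid [-3.24 -1.04  3.59] gap 0.167
t 12.95 tip in lid [-22.    0.4   6.7] pitch 12.03 yaw 8.74 roll -0.09 F world [-2.43 -0.53  2.94] F lid [-2.48 -0.15  2.94] gap 0.168
t 13.0 tip in lid [-22.    0.4   6.7] pitch 12.03 yaw 8.74 roll -0.09 F world [-2.92 -1.5   2.8 ] F lid [-3.11 -1.04  2.8 ] gap 0.167
t 13.05 tip in lid [-22.    0.4   6.7] pitch 12.03 yaw 8.74 roll -0.09 F world [-2.36 -0.8   3.17] F lid [-2.46 -0.44  3.17] gap 0.165
```

View pics/s8.png

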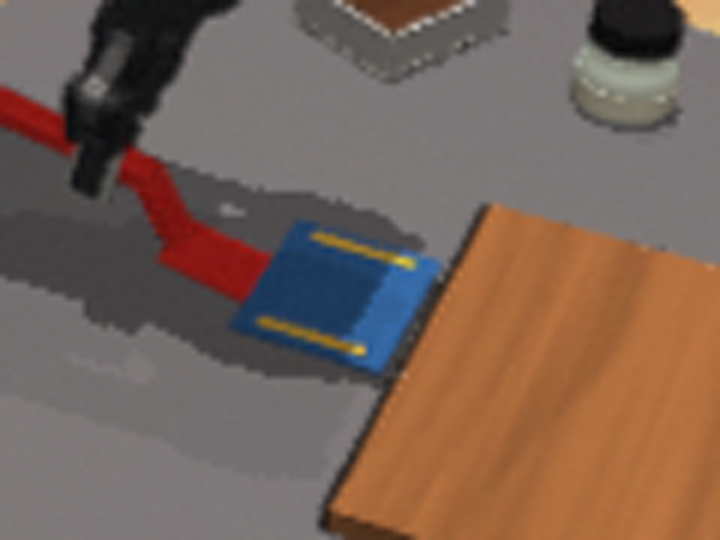

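```bash
python3 -m crank '{"dp":[[0.04,0,-0.008],[0.08,0,-0.017],[0.12,0,-0.025],[0.16,0,-0.034],[0.2,0,-0.042],[0.2,0,-0.042]],"rot":[[0,0,0],[0,0,0],[0,0,0],[0,0,0],[0,0,0],[0,0,0]],"jaw":[0,0,0,0,0,0]}' 80
python3 - <<'E'
from h import *
for i in range(4): f=r.grab_frame("scene"); show()
crop(f,330,190,450,280,6,"s9.png")
E
```

```text
time_s: 13.65
position: [0.4851, 0.1071, 0.0403]
tcp_rot: [0.007, 0.992, 0.076, -0.105]
ft_force: [-4.0, -0.3, 3.8]
finger_gap: 0.171
t 13.7 tip in lid [-20.    0.4   6.7] pitch 12.04 yaw 8.74 roll -0.09 F world [-4.04  0.16  3.63] F lid [-3.97  0.77  3.63] gap 0.168
t 13.75 tip in lid [-20.    0.4   6.7] pitch 12.04 yaw 8.74 roll -0.09 F world [-2.89 -0.85  3.08] F lid [-2.98 -0.4   3.08] gap 0.169
t 13.8 tip in lid [-20.    0.4   6.7] pitch 12.04 yaw 8.74 roll -0.09 F world [-4.27  0.43  3.68] F lid [-4.15  1.07  3.68] gap 0.169
t 13.85 tip in lid [-20.    0.4   6.7] pitch 12.04 yaw 8.74 roll -0.09 F world [-2.81 -0.79  3.51] F lid [-2.9  -0.36  3.51] gap 0.17
```

```bash
python3 -m crank '{"dp":[[0.03,0,-0.006],[0.06,0,-0.013],[0.09,0,-0.019],[0.09,0,-0.019]],"rot":[[0,0,0],[0,0,0],[0,0,0],[0,0,0]],"jaw":[0,0,0,0]}' 80
python3 - <<'E'
from h import *
for i in range(4): f=r.grab_frame("scene"); show()
crop(f,330,190,450,280,6,"s10.png")
E
```

```text
time_s: 14.25
position: [0.4859, 0.1072, 0.0403]
tcp_rot: [0.007, 0.992, 0.076, -0.105]
ft_force: [-4.1, -0.6, 3.9]
finger_gap: 0.172
t 14.3 tip in lid [-19.1   0.4   6.7] pitch 12.05 yaw 8.74 roll -0.09 F world [-3.41 -1.31  3.18] F lid [-3.57 -0.78  3.18] gap 0.17
t 14.35 tip in lid [-19.1   0.4   6.7] pitch 12.05 yaw 8.74 roll -0.09 F world [-3.76 -0.52  3.94] F lid [-3.79  0.05  3.94] gap 0.169
t 14.4 tip in lid [-19.1   0.4   6.7] pitch 12.05 yaw 8.74 roll -0.09 F world [-3.79 -1.48  4.24] F lid [-3.97 -0.89  4.24] gap 0.167
t 14.45 tip in lid [-19.1   0.4   6.7] pitch 12.05 yaw 8.74 roll -0.09 F world [-2.9  -1.4   3.83] F lid [-3.08 -0.95  3.83] gap 0.171
```

View pics/s10.png

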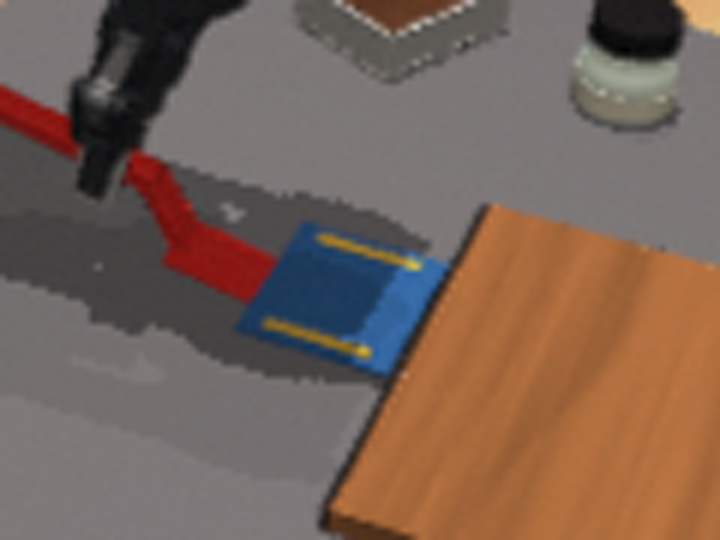

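```bash
python3 -m crank '{"dp":[[0.03,0,-0.012],[0.06,0,-0.02],[0.09,0,-0.03],[0.09,0,-0.03]],"rot":[[0,0,0],[0,0,0],[0,0,0],[0,0,0]],"jaw":[0,0,0,0]}' 80
python3 - <<'E'
from h import *
F=[]
for i in range(4): f=r.grab_frame("scene"); show()
crop(f,380,210,440,255,12,"s11.png")
E
```

```text
time_s: 14.85
position: [0.4869, 0.1074, 0.0404]
tcp_rot: [0.007, 0.992, 0.076, -0.105]
ft_force: [-4.3, -0.4, 3.4]
finger_gap: 0.172
t 14.9 tip in lid [-18.2   0.4   6.8] pitch 12.04 yaw 8.74 roll -0.09 F world [-3.63 -0.18  2.58] F lid [-3.61  0.37  2.58] gap 0.167
t 14.95 tip in lid [-18.2   0.4   6.7] pitch 12.04 yaw 8.74 roll -0.09 F world [-3.4  -0.76  2.82] F lid [-3.47 -0.24  2.82] gap 0.169
t 15.0 tip in lid [-18.2   0.4   6.8] pitch 12.04 yaw 8.74 roll -0.09 F world [-4.33 -0.41  3.7 ] F lid [-4.34  0.25  3.7 ] gap 0.166
t 15.05 tip in lid [-18.2   0.3   6.8] pitch 12.04 yaw 8.74 roll -0.09 F world [-3.01 -1.1   3.08] F lid [-3.14 -0.63  3.08] gap 0.169
```

View pics/s11.png

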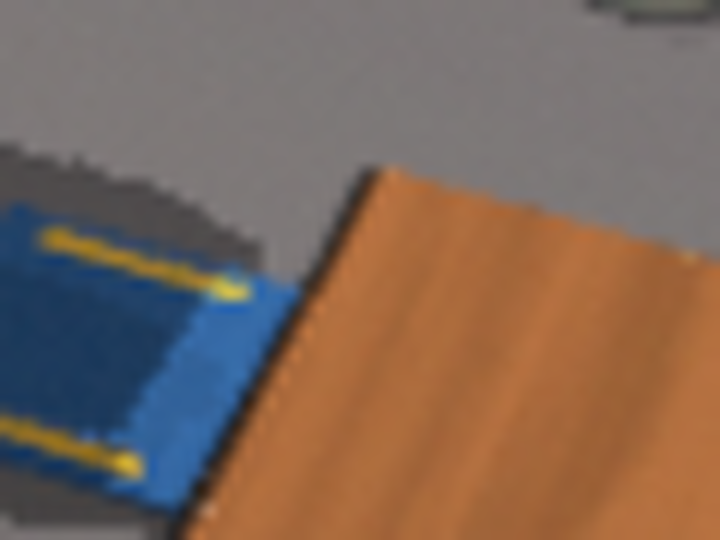

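```bash
python3 -m crank '{"dp":[[0.03,0,-0.006],[0.06,0,-0.013],[0.09,0,-0.019],[0.12,0,-0.026],[0.12,0,-0.026]],"rot":[[0,0,0],[0,0,0],[0,0,0],[0,0,0],[0,0,0]],"jaw":[0,0,0,0,0]}' 80
python3 - <<'E'
from h import *
F=[]
for i in range(4): f=r.grab_frame("scene"); show()
crop(f,380,210,440,255,12,"s12.png")
E
```

```text
time_s: 15.55
position: [0.4874, 0.1074, 0.0404]
tcp_rot: [0.007, 0.991, 0.076, -0.106]
ft_force: [-6.6, -1.6, 5.4]
finger_gap: 0.171
t 15.6 tip in lid [-17.7   0.4   6.6] pitch 12.16 yaw 8.74 roll -0.08 F world [-6.55 -1.51  5.6 ] F lid [-6.71 -0.51  5.6 ] gap 0.172
t 15.65 tip in lid [-17.7   0.3   6.6] pitch 12.15 yaw 8.74 roll -0.08 F world [-6.16 -0.92  5.49] F lid [-6.23  0.02  5.49] gap 0.169
t 15.7 tip in lid [-17.7   0.4   6.6] pitch 12.15 yaw 8.74 roll -0.09 F world [-7.31 -1.27  5.11] F lid [-7.42 -0.15  5.11] gap 0.168
t 15.75 tip in lid [-17.7   0.4   6.6] pitch 12.15 yaw 8.74 roll -0.08 F world [-6.76 -0.5   5.2 ] F lid [-6.76  0.53  5.2 ] gap 0.17
```

View pics/s12.png

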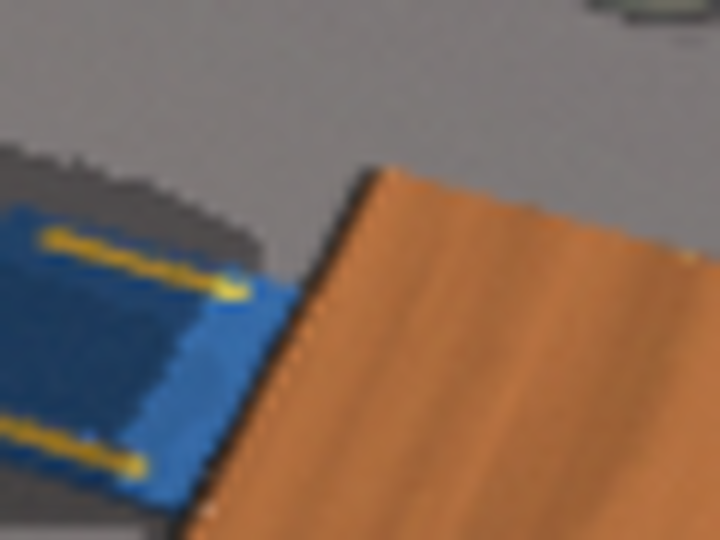

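Contact with the strip is clear: the push rose from about 3.5 to 6.8 N and motion stalled. I'll ease off slightly and hold for a moment.

```bash
python3 -m crank '{"dp":[[-0.02,0,-0.016],[-0.02,0,-0.016],[-0.02,0,-0.016],[-0.02,0,-0.016],[-0.02,0,-0.016],[-0.02,0,-0.016],[-0.02,0,-0.016],[-0.02,0,-0.016]],"rot":[[0,0,0],[0,0,0],[0,0,0],[0,0,0],[0,0,0],[0,0,0],[0,0,0],[0,0,0]],"jaw":[0,0,0,0,0,0,0,0]}' 80
python3 - <<'E'
from h import *
for i in range(4): f=r.grab_frame("wrist"); show()
cv2.imwrite("pics/w12.png",f["image"][:,:,::-1])
E
```

```text
time_s: 16.55
position: [0.4875, 0.1075, 0.0405]
tcp_rot: [0.007, 0.992, 0.076, -0.105]
ft_force: [-5.4, -0.7, 5.1]
finger_gap: 0.169
t 16.6 tip in lid [-17.6   0.4   6.8] pitch 12.12 yaw 8.74 roll -0.09 F world [-5.29  0.18  4.89] F lid [-5.2   0.98  4.89] gap 0.167
t 16.65 tip in lid [-17.6   0.4   6.8] pitch 12.12 yaw 8.74 roll -0.08 F world [-6.09 -0.73  4.35] F lid [-6.13  0.2   4.35] gap 0.169
t 16.7 tip in lid [-17.6   0.4   6.8] pitch 12.12 yaw 8.74 roll -0.08 F world [-5.15 -1.09  4.16] F lid [-5.25 -0.3   4.16] gap 0.17
t 16.75 tip in lid [-17.6   0.4   6.8] pitch 12.12 yaw 8.74 roll -0.09 F world [-4.53 -0.33  3.67] F lid [-4.53  0.36  3.67] gap 0.167
```

View pics/w12.png

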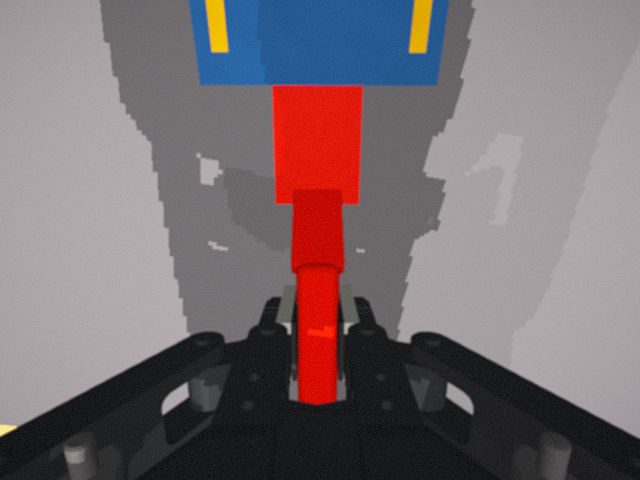

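```bash
cat > path.py <<'E'
import numpy as np
def lid(th):
    c,s=np.cos(th),np.sin(th); M=np.array([[c,s],[-s,c]])  # clockwise
    P=np.array([(24,0),(36,8),(36,11)])@M.T
    z0=-P[:,1].min()
    if th<=np.pi/2: x0=36-P[:,0].max()
    else:
        # blue face passes strip corner (36,14): far upper corner on liner
        a=th-np.pi/2; x0=36-14*np.tan(a)-P[2,0]
    return M,np.array([x0,z0])
def tip(deg,m,pitch=12):
    M,o=lid(np.radians(deg)); p=np.radians(pitch)
    w=M@np.array([-24-m,8])+o
    return w-2.5*np.array([np.sin(p),np.cos(p)])
if __name__=="__main__":
    p=np.radians(12); q0=np.array([-24.,0])
    for d in list(range(0,100,6))+[100,104,108,112,116,120]:
        t=tip(d,5); dd=t-q0; a,b=dd
        print(d,t.round(1),"dp",((.978*a-.208*b)/10).round(2),((-.208*a-.978*b)/10).round(2))
E
python3 path.py
```

```text
0 [-29.5   5.6] dp -0.66 -0.43
6 [-29.5  11.1] dp -0.77 -0.97
12 [-28.7  16.4] dp -0.8 -1.51
18 [-27.3  21.5] dp -0.77 -2.04
24 [-25.1  26.4] dp -0.66 -2.56
30 [-22.3  31. ] dp -0.48 -3.07
36 [-18.9  35.8] dp -0.24 -3.6
42 [-14.8  41. ] dp 0.04 -4.21
48 [-10.2  45.9] dp 0.39 -4.77
54 [-5.2 50.1] dp 0.8 -5.3
60 [ 0.4 53.8] dp 1.26 -5.77
66 [ 6.3 56.9] dp 1.78 -6.2
72 [12.5 59.4] dp 2.34 -6.57
78 [19.  61.1] dp 2.94 -6.87
84 [25.7 62.2] dp 3.57 -7.12
90 [32.5 62.6] dp 4.22 -7.29
96 [37.8 62.5] dp 4.75 -7.4
100 [41.3 62.1] dp 5.1 -7.43
104 [44.8 61.3] dp 5.45 -7.43
108 [48.2 60.3] dp 5.8 -7.4
112 [51.4 58.9] dp 6.15 -7.33
116 [54.4 57.3] dp 6.48 -7.23
120 [57.3 55.3] dp 6.8 -7.1
```

```bash
python3 -m crank '{"dp":[[-0.2,0,0.02],[-0.4,0,0.02],[-0.55,0,-0.1],[-0.68,0,-0.35],[-0.73,0,-0.6],[-0.77,0,-0.85],[-0.78,0,-1.1],[-0.8,0,-1.35],[-0.8,0,-1.6],[-0.78,0,-1.85],[-0.77,0,-2.04],[-0.77,0,-2.04]],"rot":[[0,0,0],[0,0,0],[0,0,0],[0,0,0],[0,0,0],[0,0,0],[0,0,0],[0,0,0],[0,0,0],[0,0,0],[0,0,0],[0,0,0]],"jaw":[0,0,0,0,0,0,0,0,0,0,0,0]}' 80
python3 - <<'E'
from h import *
for i in range(3): f=r.grab_frame("scene"); show()
crop(f,330,170,450,260,6,"s13.png")
E
```

```text
time_s: 17.95
position: [0.4849, 0.1071, 0.0625]
tcp_rot: [0.007, 0.992, 0.076, -0.104]
ft_force: [-0.6, 0.1, -1.4]
finger_gap: 0.171
t 18.0 tip in lid [-20.3   0.4  28.7] pitch 12.03 yaw 8.74 roll -0.09 F world [-0.98  1.34 -1.3 ] F lid [-0.76  1.47 -1.3 ] gap 0.17
t 18.05 tip in lid [-20.4   0.4  28.6] pitch 12.04 yaw 8.74 roll -0.09 F world [-1.08  0.24 -1.87] F lid [-1.03  0.4  -1.87] gap 0.171
t 18.1 tip in lid [-20.5   0.4  28.4] pitch 12.05 yaw 8.74 roll -0.09 F world [ 0.84  0.19 -1.04] F lid [ 0.86  0.06 -1.04] gap 0.167
```

View pics/s13.png

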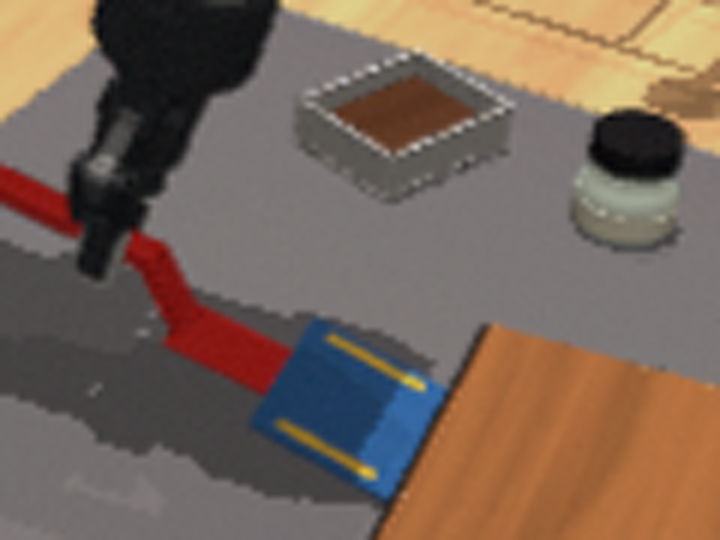

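```bash
python3 -m crank '{"dp":[[0.05,0,-0.26],[0.11,0,-0.52],[0.2,0,-0.78],[0.29,0,-1.03],[0.41,0,-1.3],[0.53,0,-1.56],[0.67,0,-1.87],[0.81,0,-2.17],[0.98,0,-2.45],[1.16,0,-2.73],[1.16,0,-2.73]],"rot":[[0,0,0],[0,0,0],[0,0,0],[0,0,0],[0,0,0],[0,0,0],[0,0,0],[0,0,0],[0,0,0],[0,0,0],[0,0,0]],"jaw":[0,0,0,0,0,0,0,0,0,0,0]}' 80
python3 - <<'E'
from h import *
for i in range(3): f=r.grab_frame("scene"); show()
crop(f,330,170,450,260,6,"s14.png")
E
```

```text
time_s: 19.2
position: [0.502, 0.1096, 0.0869]
tcp_rot: [0.007, 0.992, 0.076, -0.104]
ft_force: [0.2, -1.3, -0.8]
finger_gap: 0.167
t 19.25 tip in lid [-3.2  0.3 53. ] pitch 12.03 yaw 8.74 roll -0.09 F world [-0.3   0.27 -0.99] F lid [-0.26  0.31 -0.99] gap 0.17
t 19.3 tip in lid [-3.4  0.3 52.8] pitch 12.05 yaw 8.74 roll -0.09 F world [-0.93  0.94 -0.59] F lid [-0.77  1.07 -0.59] gap 0.165
t 19.35 tip in lid [-3.5  0.3 52.6] pitch 12.07 yaw 8.74 roll -0.09 F world [-0.09 -0.09 -0.5 ] F lid [-0.1  -0.07 -0.5 ] gap 0.17
```

View pics/s14.png

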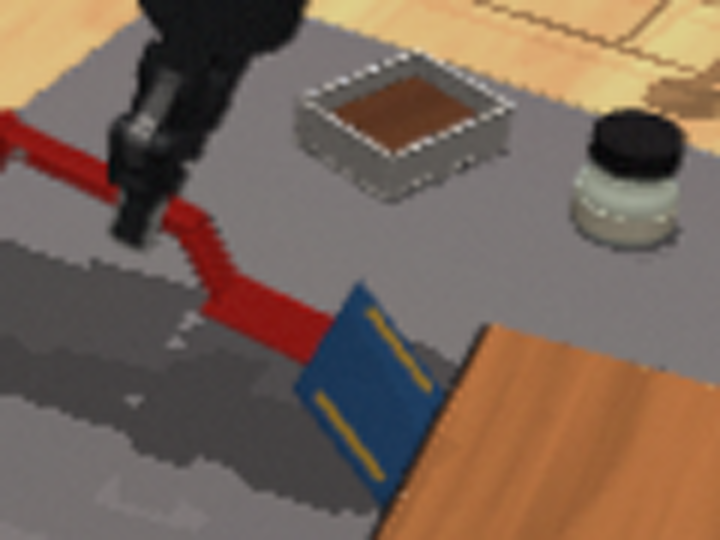

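```bash
python3 -m crank '{"dp":[[0.2,0,-0.27],[0.41,0,-0.53],[0.64,0,-0.77],[0.87,0,-1.0],[1.13,0,-1.22],[1.39,0,-1.43],[1.67,0,-1.62],[1.95,0,-1.8],[2.25,0,-1.95],[2.55,0,-2.1],[2.55,0,-2.1]],"rot":[[0,0,0],[0,0,0],[0,0,0],[0,0,0],[0,0,0],[0,0,0],[0,0,0],[0,0,0],[0,0,0],[0,0,0],[0,0,0]],"jaw":[0,0,0,0,0,0,0,0,0,0,0]}' 80
python3 - <<'E'
from h import *
for i in range(3): f=r.grab_frame("scene"); show()
crop(f,330,170,450,260,6,"s15.png")
E
```

```text
time_s: 20.45
position: [0.5309, 0.114, 0.1017]
tcp_rot: [0.007, 0.992, 0.076, -0.105]
ft_force: [0.1, 0.1, -1.7]
finger_gap: 0.167
t 20.5 tip in lid [26.1  0.3 68. ] pitch 12.05 yaw 8.74 roll -0.09 F world [ 0.48 -0.05 -0.13] F lid [ 0.46 -0.12 -0.13] gap 0.168
t 20.55 tip in lid [25.9  0.3 67.9] pitch 12.06 yaw 8.74 roll -0.09 F world [0.84 0.17 0.34] F lid [0.86 0.04 0.34] gap 0.167
t 20.6 tip in lid [25.8  0.2 67.9] pitch 12.06 yaw 8.73 roll -0.08 F world [ 0.   -0.25 -1.1 ] F lid [-0.04 -0.25 -1.1 ] gap 0.171
```

View pics/s15.png

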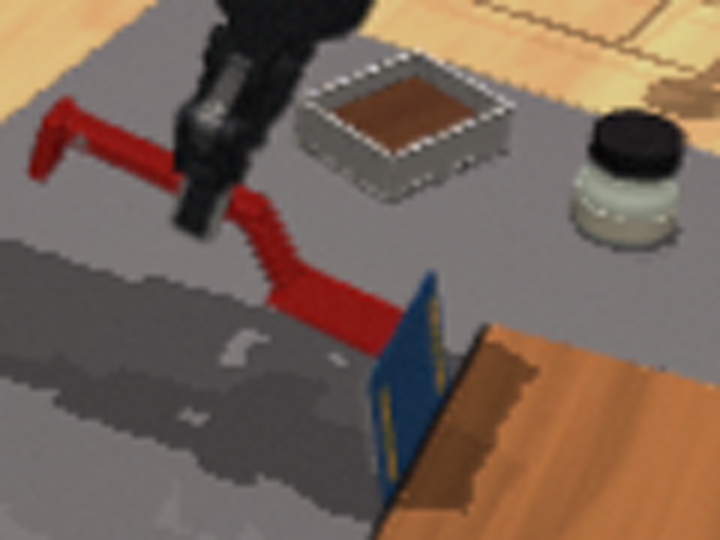

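```bash
python3 -m crank '{"dp":[[0.31,0,-0.13],[0.63,0,-0.25],[0.95,0,-0.34],[1.28,0,-0.42],[1.54,0,-0.48],[1.7,0,-0.51],[1.86,0,-0.54],[2.0,0,-0.55],[2.1,0,-0.56],[2.1,0,-0.56]],"rot":[[0,0,0],[0,0,0],[0,0,0],[0,0,0],[0,0,0],[0,0,0],[0,0,0],[0,0,0],[0,0,0],[0,0,0]],"jaw":[0,0,0,0,0,0,0,0,0,0]}' 80
python3 - <<'E'
from h import *
for i in range(2): f=r.grab_frame("scene"); show()
crop(f,330,170,450,260,6,"s16.png")
E
```

```text
time_s: 21.6
position: [0.552, 0.1172, 0.1027]
tcp_rot: [0.007, 0.992, 0.076, -0.105]
ft_force: [0.1, -0.3, -0.5]
finger_gap: 0.166
t 21.65 tip in lid [47.6  0.3 69.1] pitch 12.05 yaw 8.74 roll -0.09 F world [-0.31 -0.05 -0.56] F lid [-0.31 -0.   -0.56] gap 0.17
t 21.7 tip in lid [47.6  0.3 69.1] pitch 12.05 yaw 8.74 roll -0.09 F world [ 0.1  -0.65 -0.8 ] F lid [-0.   -0.65 -0.8 ] gap 0.167
```

View pics/s16.png

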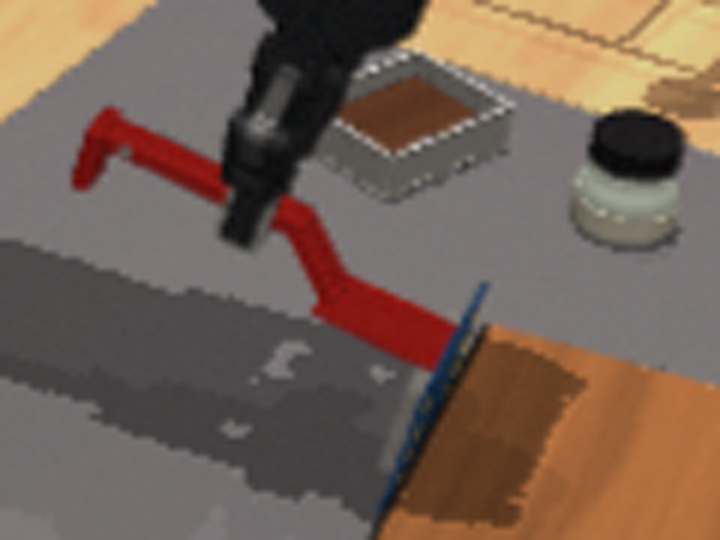

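```bash
python3 -m crank '{"dp":[[0.1,0,0],[0.2,0,0],[0.3,0,0],[0.4,0,0.01],[0.5,0,0.02],[0.6,0,0.03],[0.7,0,0.04],[0.7,0,0.04],[0.7,0,0.04]],"rot":[[0,0,0],[0,0,0],[0,0,0],[0,0,0],[0,0,0],[0,0,0],[0,0,0],[0,0,0],[0,0,0]],"jaw":[0,0,0,0,0,0,0,0,0]}' 80
python3 - <<'E'
from h import *
for i in range(2): f=r.grab_frame("scene"); show()
crop(f,330,170,450,260,6,"s17.png")
E
```

```text
time_s: 22.6
position: [0.5586, 0.1183, 0.1008]
tcp_rot: [0.007, 0.992, 0.076, -0.105]
ft_force: [-0.5, -0.8, 0.0]
finger_gap: 0.168
t 22.65 tip in lid [54.4  0.3 67.3] pitch 12.05 yaw 8.74 roll -0.09 F world [-0.6  -0.61 -0.77] F lid [-0.68 -0.52 -0.77] gap 0.166
t 22.7 tip in lid [54.4  0.3 67.3] pitch 12.05 yaw 8.74 roll -0.09 F world [-0.14  0.49 -1.43] F lid [-0.06  0.5  -1.43] gap 0.167
```

View pics/s17.png

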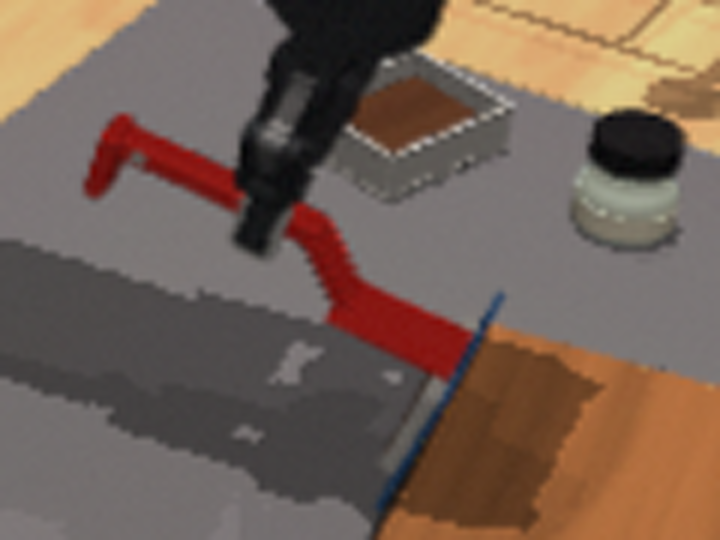

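```bash
python3 -m crank '{"dp":[[0.12,0,0.02],[0.24,0,0.04],[0.36,0,0.07],[0.48,0,0.1],[0.6,0,0.14],[0.72,0,0.18],[0.72,0,0.18],[0.72,0,0.18]],"rot":[[0,0,0],[0,0,0],[0,0,0],[0,0,0],[0,0,0],[0,0,0],[0,0,0],[0,0,0]],"jaw":[0,0,0,0,0,0,0,0]}' 80
python3 - <<'E'
from h import *
for i in range(2): f=r.grab_frame("scene"); show()
crop(f,330,170,450,260,6,"s18.png")
E
```

```text
time_s: 23.5
position: [0.5654, 0.1193, 0.0978]
tcp_rot: [0.007, 0.992, 0.076, -0.104]
ft_force: [-0.1, -0.1, 1.0]
finger_gap: 0.17
t 23.55 tip in lid [61.2  0.3 64.2] pitch 12.03 yaw 8.74 roll -0.09 F world [-0.79 -0.03  1.08] F lid [-0.78  0.09  1.08] gap 0.171
t 23.6 tip in lid [61.2  0.3 64.1] pitch 12.03 yaw 8.74 roll -0.09 F world [0.02 0.47 0.87] F lid [0.09 0.46 0.87] gap 0.168
```

View pics/s18.png

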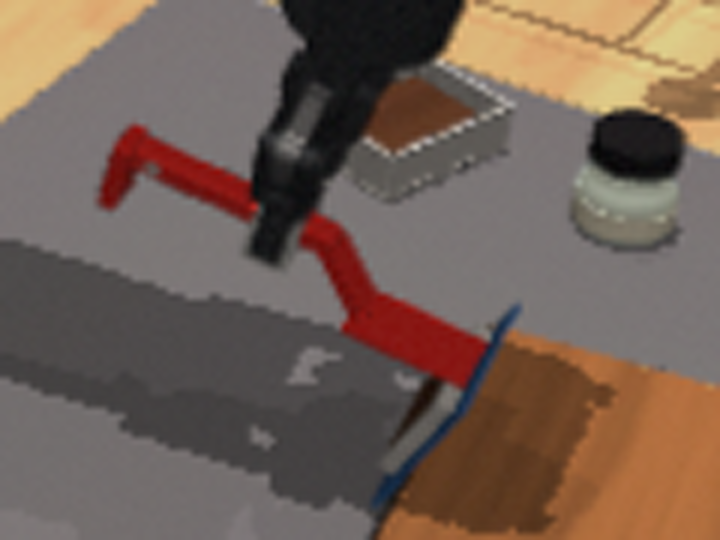

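```bash
python3 - <<'E'
from h import *
f=r.grab_frame("scene"); crop(f,375,205,435,260,12,"s19.png")
f=r.grab_frame("wrist"); cv2.imwrite("pics/w19.png",f["image"][:,:,::-1]); show()
E
```

```text
t 23.7 tip in lid [61.1  0.3 64.1] pitch 12.03 yaw 8.74 roll -0.09 F world [ 0.4  -0.43  1.16] F lid [ 0.33 -0.49  1.16] gap 0.167
```

View pics/s19.png

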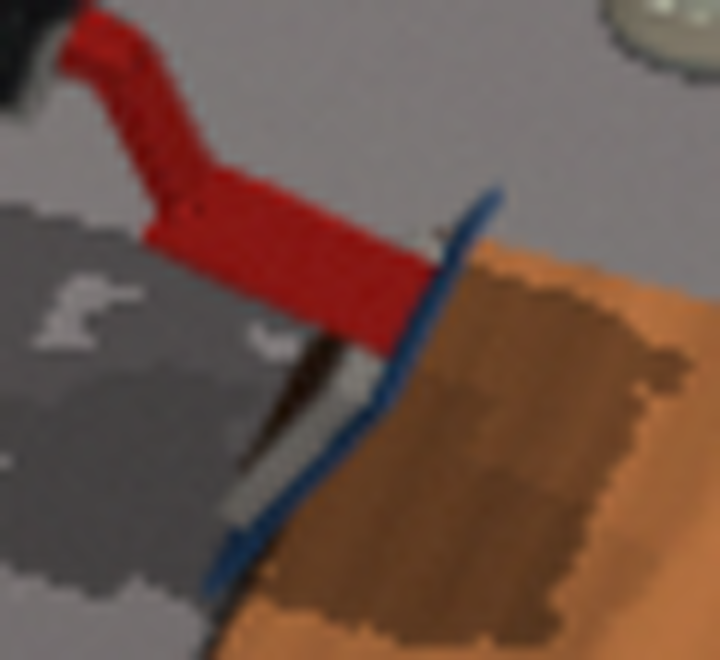

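View pics/w19.png

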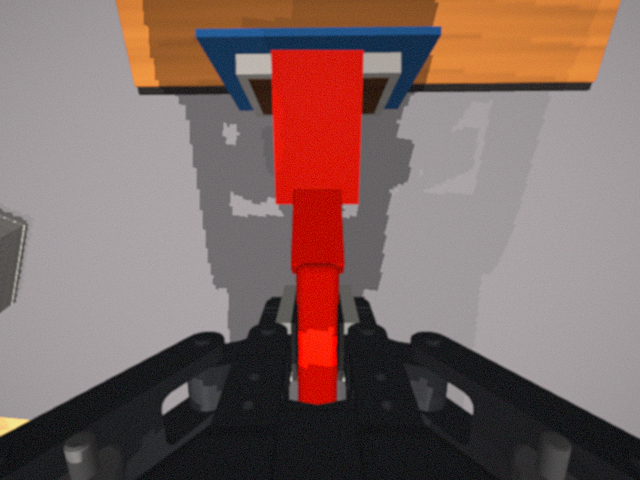

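```bash
python3 - <<'E'
from h import *
f=r.grab_frame("scene")
Rm,t=rt(f); c=-Rm.T@t
ey=np.array([-np.sin(YAW),np.cos(YAW),0])
def hit(a,b,y):
    d=Rm.T@np.linalg.solve(f["K"],[375+(a+.5)/12-.5,205+(b+.5)/12-.5,1.])
    k=(y/1000-ey@(c-np.r_[C,0]))/(ey@d); w=c+k*d; q=inlid(w); return q-[6.4,0,7.5]
for p,y in (((212,592),-45),((380,408),-45),((500,188),45),((232,520),-33),((375,365),-33)): print(p,hit(*p,y))
print("cam",inlid(c)); show()
E
```

```text
(212, 592) [ 32.1 -45.    1.9]
(380, 408) [ 61.8 -45.   65.1]
(500, 188) [62.  45.  65.2]
(232, 520) [ 31.3 -33.   13.6]
(375, 365) [ 56.7 -33.   66.6]
cam [ 245.5 -944.7  770.5]
t 23.75 tip in lid [61.1  0.3 64.1] pitch 12.04 yaw 8.74 roll -0.09 F world [0.71 0.51 1.04] F lid [0.78 0.4  1.04] gap 0.164
```

The lid stands about 115° over on the strip corner, and the tip's lower edge is resting on the plug side, which holds it there. I'll raise the tip a few mm along the plate to let it go over.

```bash
python3 -m crank '{"dp":[[0.04,0,-0.1],[0.07,0,-0.2],[0.1,0,-0.3],[0.13,0,-0.4],[0.13,0,-0.4],[0.13,0,-0.4]],"rot":[[0,0,0],[0,0,0],[0,0,0],[0,0,0],[0,0,0],[0,0,0]],"jaw":[0,0,0,0,0,0]}' 80
python3 - <<'E'
from h import *
for i in range(2): f=r.grab_frame("scene"); show()
crop(f,330,170,450,260,6,"s20.png")
E
```

```text
time_s: 24.35
position: [0.5673, 0.1196, 0.1012]
tcp_rot: [0.007, 0.992, 0.076, -0.105]
ft_force: [-0.2, -0.2, -1.4]
finger_gap: 0.169
t 24.4 tip in lid [63.1  0.3 67.5] pitch 12.06 yaw 8.74 roll -0.09 F world [-1.1  -0.28 -2.14] F lid [-1.13 -0.11 -2.14] gap 0.172
t 24.45 tip in lid [63.1  0.3 67.5] pitch 12.06 yaw 8.74 roll -0.09 F world [-0.42 -0.33 -0.81] F lid [-0.46 -0.26 -0.81] gap 0.168
```

View pics/s20.png

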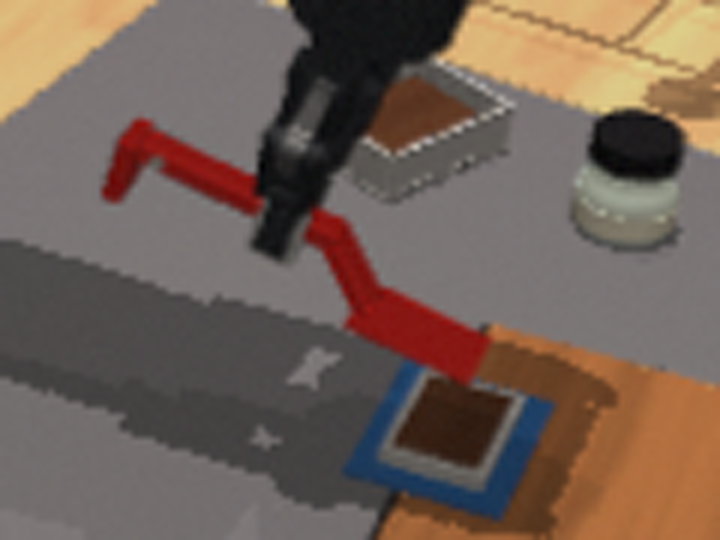

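The lid has fallen over and lies wax side up with its front overhanging the strip. I'll lift the horn straight up and away, then measure.

```bash
python3 -m crank '{"dp":[[-0.1,0,-0.5],[-0.3,0,-1.5],[-0.7,0,-2.9],[-2,0,-3.8],[-5,0,-3.4],[-9,0,-2.6],[-13,0,-1.7],[-13,0,-1.7]],"rot":[[0,0,0],[0,0,0],[0,0,0],[0,0,0],[0,0,0],[0,0,0],[0,0,0],[0,0,0]],"jaw":[0,0,0,0,0,0,0,0]}' 80
python3 - <<'E'
from h import *
for i in range(3): f=r.grab_frame("scene"); show()
crop(f,370,210,450,270,10,"s21.png")
W=depth_world(f)
f=r.grab_frame("top"); crop(f,200,130,310,220,7,"t21.png")
E
```

```text
time_s: 25.25
position: [0.4408, 0.1003, 0.145]
tcp_rot: [0.007, 0.991, 0.076, -0.106]
ft_force: [0.8, 1.0, -2.1]
finger_gap: 0.166
t 25.3 tip in lid [-62.    0.3 112.6] pitch 12.0 yaw 8.75 roll -0.09 F world [ 0.5   0.04 -0.11] F lid [ 0.5  -0.04 -0.11] gap 0.164
t 25.35 tip in lid [-60.2   0.2 113.3] pitch 11.88 yaw 8.74 roll -0.09 F world [ 0.14  1.   -0.46] F lid [ 0.29  0.97 -0.46] gap 0.166
t 25.4 tip in lid [-59.3   0.2 113.4] pitch 11.85 yaw 8.74 roll -0.09 F world [ 0.15  0.49 -1.01] F lid [ 0.23  0.46 -1.01] gap 0.171
```

View pics/s21.png

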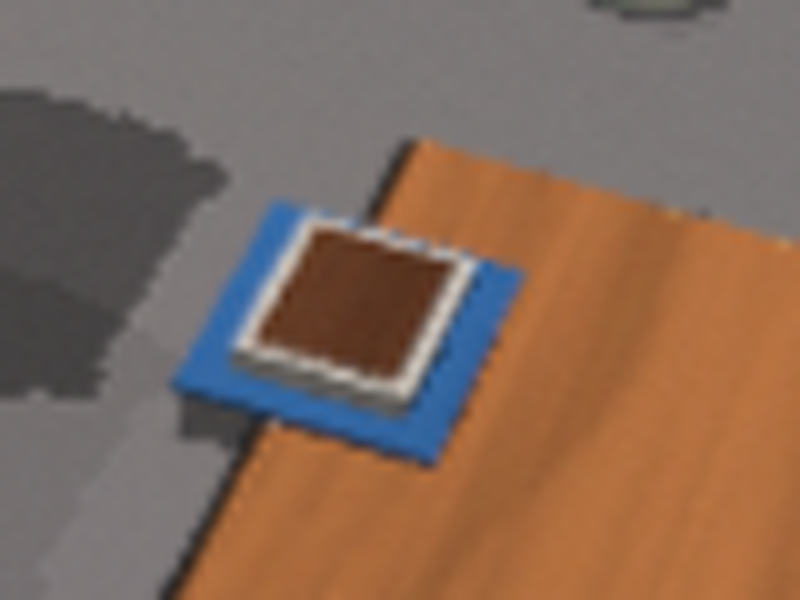

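View pics/t21.png

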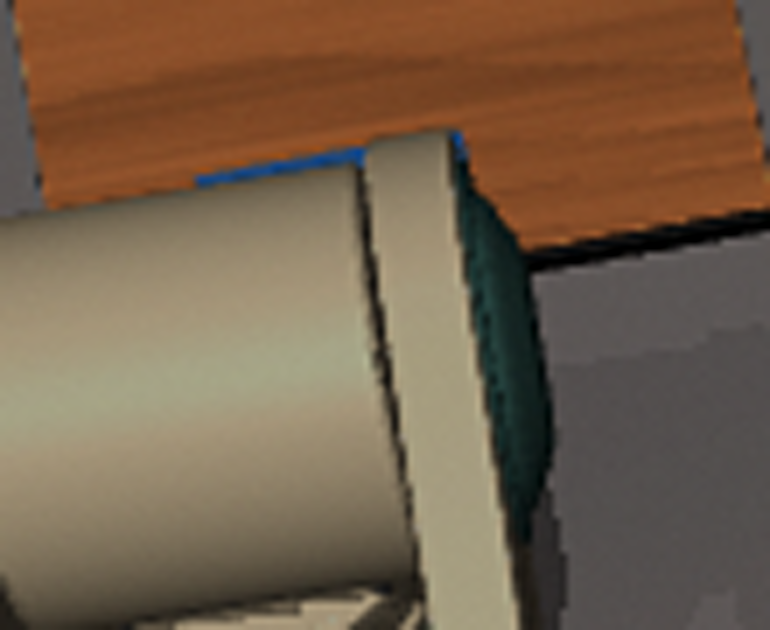

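```bash
python3 - <<'E'
from h import *
f=r.grab_frame("scene")
q=[px_plane(f,370+(a+.5)/10-.5,210+(b+.5)/10-.5,.0075+.017) for a,b in ((278,203),(522,270),(435,465),(175,388))]
for w in q: print(inlid(w)-[6.4,0,7.5])
print("centre",inlid(np.mean(q,0))-[6.4,0,7.5])
show()
E
```

```text
[15.5 43.7 17. ]
[85.2 45.4 17. ]
[ 87.7 -46.2  17. ]
[ 16.7 -47.4  17. ]
centre [51.3 -1.1 17. ]
t 25.5 tip in lid [-59.    0.2 112.7] pitch 11.92 yaw 8.73 roll -0.09 F world [-1.16 -0.01 -0.08] F lid [-1.15  0.16 -0.08] gap 0.164
```

The lid lies flat with its centre about 8 mm past the wood edge and 20 mm overhanging. I'll nudge it about 8 mm further on with the horn tip against the plug side, so it sits more securely.

```bash
python3 -m crank '{"dp":[[1,0,1],[2.2,0,2.2],[3.6,0,3.6],[5,0,4.6],[6.4,0,5.6],[7.4,0,6.3],[8,0,6.8],[8.14,0,7.03],[8.14,0,7.03],[8.14,0,7.03],[8.14,0,7.03]],"rot":[[0,0,0],[0,0,0],[0,0,0],[0,0,0],[0,0,0],[0,0,0],[0,0,0],[0,0,0],[0,0,0],[0,0,0],[0,0,0]],"jaw":[0,0,0,0,0,0,0,0,0,0,0]}' 80
python3 - <<'E'
from h import *
for i in range(3): f=r.grab_frame("scene"); show()
crop(f,350,190,450,265,8,"s22.png")
E
```

```text
time_s: 26.6
position: [0.5095, 0.1108, 0.0599]
tcp_rot: [0.007, 0.992, 0.076, -0.104]
ft_force: [-0.3, 0.7, -0.6]
finger_gap: 0.171
t 26.65 tip in lid [ 4.7  0.4 26.3] pitch 12.0 yaw 8.74 roll -0.09 F world [-0.33 -0.33 -0.36] F lid [-0.38 -0.27 -0.36] gap 0.17
t 26.7 tip in lid [ 4.7  0.4 26.3] pitch 12.0 yaw 8.74 roll -0.09 F world [ 0.43 -0.45 -0.88] F lid [ 0.36 -0.51 -0.88] gap 0.167
t 26.75 tip in lid [ 4.6  0.4 26.2] pitch 12.01 yaw 8.74 roll -0.09 F world [-0.7  -0.24 -1.53] F lid [-0.73 -0.13 -1.53] gap 0.168
```

View pics/s22.png

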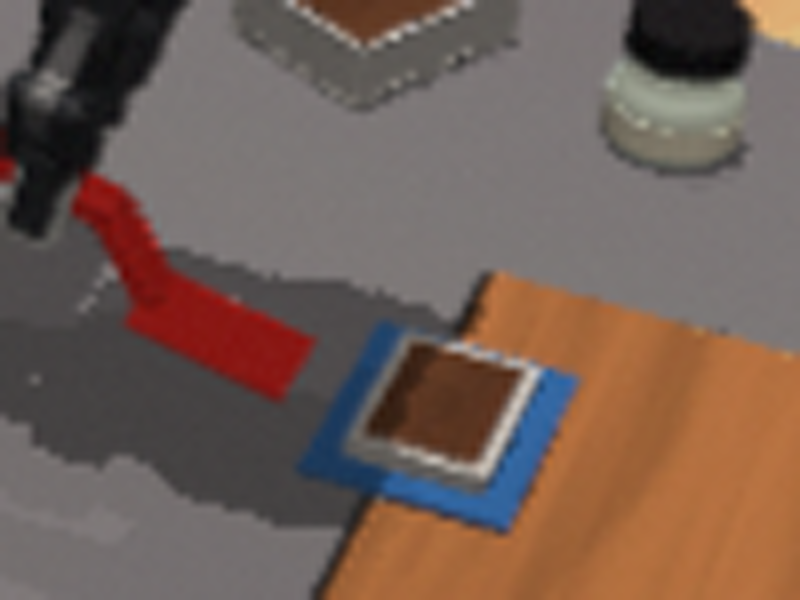

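```bash
python3 -m crank '{"dp":[[0.2,0,-0.15],[0.6,0,-0.23],[1.0,0,-0.31],[1.4,0,-0.4],[1.8,0,-0.48],[2.2,0,-0.57],[2.42,0,-0.62],[2.42,0,-0.62],[2.42,0,-0.62]],"rot":[[0,0,0],[0,0,0],[0,0,0],[0,0,0],[0,0,0],[0,0,0],[0,0,0],[0,0,0],[0,0,0]],"jaw":[0,0,0,0,0,0,0,0,0]}' 80
python3 - <<'E'
from h import *
for i in range(3): f=r.grab_frame("scene"); show()
crop(f,350,190,450,265,8,"s23.png")
E
```

```text
time_s: 27.65
position: [0.5339, 0.1146, 0.0602]
tcp_rot: [0.007, 0.992, 0.076, -0.105]
ft_force: [0.2, 0.8, -1.3]
finger_gap: 0.169
t 27.7 tip in lid [29.4  0.4 26.6] pitch 12.06 yaw 8.74 roll -0.09 F world [-0.24 -0.18 -0.45] F lid [-0.27 -0.14 -0.45] gap 0.17
t 27.75 tip in lid [29.4  0.4 26.6] pitch 12.06 yaw 8.74 roll -0.09 F world [-0.04  0.51 -1.52] F lid [ 0.04  0.51 -1.52] gap 0.17
t 27.8 tip in lid [29.4  0.4 26.7] pitch 12.05 yaw 8.74 roll -0.09 F world [-0.27 -0.28 -0.13] F lid [-0.31 -0.24 -0.13] gap 0.171
```

View pics/s23.png

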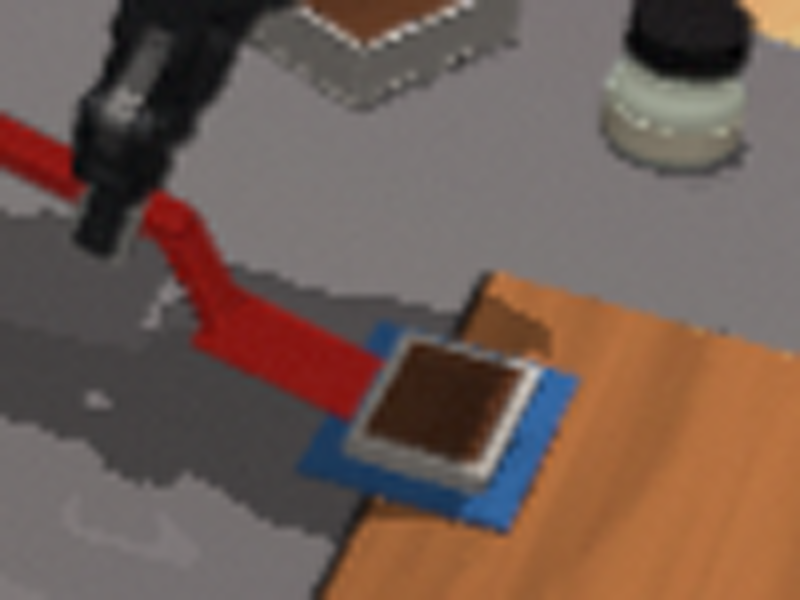

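```bash
python3 -m crank '{"dp":[[0.12,0,-0.025],[0.25,0,-0.053],[0.37,0,-0.08],[0.5,0,-0.106],[0.62,0,-0.132],[0.75,0,-0.16],[0.87,0,-0.185],[1.0,0,-0.213],[1.12,0,-0.238],[1.25,0,-0.266],[1.37,0,-0.29],[1.37,0,-0.29]],"rot":[[0,0,0],[0,0,0],[0,0,0],[0,0,0],[0,0,0],[0,0,0],[0,0,0],[0,0,0],[0,0,0],[0,0,0],[0,0,0],[0,0,0]],"jaw":[0,0,0,0,0,0,0,0,0,0,0,0]}' 80
python3 - <<'E'
from h import *
for i in range(3): f=r.grab_frame("scene"); show()
crop(f,350,190,450,265,8,"s24.png")
E
```

```text
time_s: 29.0
position: [0.548, 0.1167, 0.0603]
tcp_rot: [0.007, 0.992, 0.076, -0.105]
ft_force: [-0.2, -0.4, -0.8]
finger_gap: 0.169
t 29.05 tip in lid [43.7  0.4 26.7] pitch 12.03 yaw 8.74 roll -0.09 F world [-0.69 -0.31 -0.82] F lid [-0.73 -0.21 -0.82] gap 0.174
t 29.1 tip in lid [43.7  0.4 26.6] pitch 12.03 yaw 8.74 roll -0.09 F world [ 0.48  0.98 -1.22] F lid [ 0.62  0.9  -1.22] gap 0.174
t 29.15 tip in lid [43.7  0.4 26.7] pitch 12.02 yaw 8.74 roll -0.09 F world [ 0.3   0.45 -0.12] F lid [ 0.36  0.4  -0.12] gap 0.172
```

View pics/s24.png

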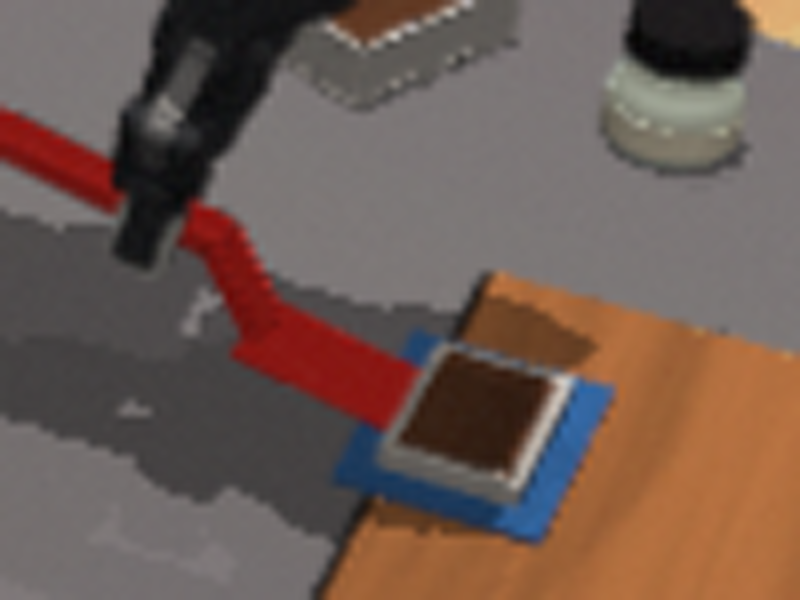

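```bash
python3 -m crank '{"dp":[[0.12,0,-0.025],[0.25,0,-0.053],[0.37,0,-0.08],[0.5,0,-0.106],[0.62,0,-0.132],[0.75,0,-0.16],[0.87,0,-0.185],[1.0,0,-0.213],[1.12,0,-0.238],[1.12,0,-0.238],[0.5,0,-0.106],[0,0,0]],"rot":[[0,0,0],[0,0,0],[0,0,0],[0,0,0],[0,0,0],[0,0,0],[0,0,0],[0,0,0],[0,0,0],[0,0,0],[0,0,0],[0,0,0]],"jaw":[0,0,0,0,0,0,0,0,0,0,0,0]}' 80
python3 - <<'E'
from h import *
for i in range(3): f=r.grab_frame("scene"); show()
crop(f,350,190,450,265,8,"s25.png")
E
```

```text
time_s: 30.35
position: [0.5474, 0.1166, 0.0601]
tcp_rot: [0.007, 0.992, 0.076, -0.105]
ft_force: [0.2, -0.2, -1.2]
finger_gap: 0.171
t 30.4 tip in lid [42.4  0.4 26.4] pitch 12.09 yaw 8.74 roll -0.09 F world [ 0.31  0.83 -1.32] F lid [ 0.44  0.77 -1.32] gap 0.172
t 30.45 tip in lid [42.8  0.4 26.6] pitch 12.07 yaw 8.74 roll -0.09 F world [-0.57  0.61 -0.42] F lid [-0.47  0.69 -0.42] gap 0.169
t 30.5 tip in lid [43.1  0.4 26.8] pitch 12.04 yaw 8.74 roll -0.09 F world [ 0.16  0.39 -0.83] F lid [ 0.22  0.36 -0.83] gap 0.168
```

View pics/s25.png

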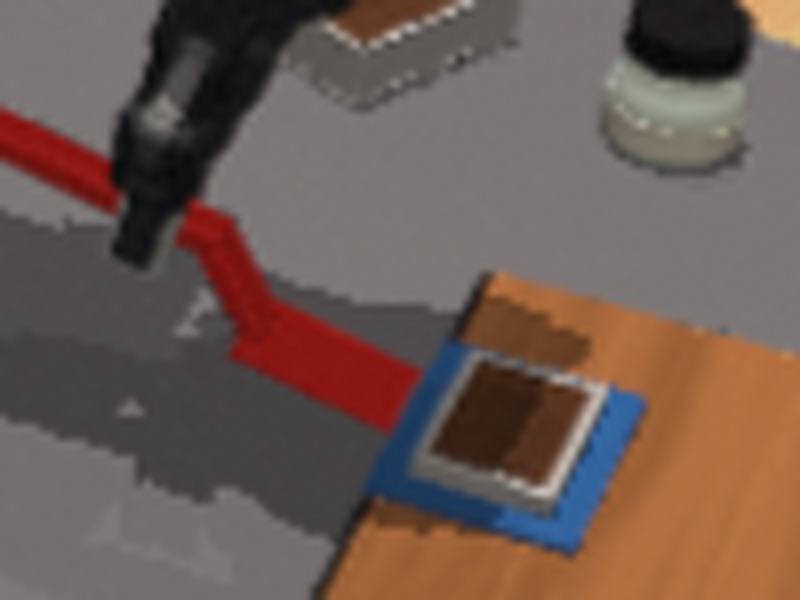

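```bash
python3 -m crank '{"dp":[[-0.5,0,-0.5],[-1.5,0,-1.2],[-3,0,-1.8],[-5,0,-1.9],[-7.5,0,-1.9],[-10,0,-1.8],[-10.6,0,-1.8],[-10.6,0,-1.8],[-10.6,0,-1.8]],"rot":[[0,0,0],[0,0,0],[0,0,0],[0,0,0],[0,0,0],[0,0,0],[0,0,0],[0,0,0],[0,0,0]],"jaw":[0,0,0,0,0,0,0,0,0]}' 80
python3 - <<'E'
from h import *
for i in range(3): f=r.grab_frame("scene"); show()
print(goal([.575,-.135,.007+.02],0))
E
```

```text
time_s: 31.4
position: [0.4498, 0.1016, 0.1003]
tcp_rot: [0.007, 0.992, 0.076, -0.104]
ft_force: [-0.3, -0.1, -0.4]
finger_gap: 0.165
t 31.45 tip in lid [-55.7   0.2  66.5] pitch 12.02 yaw 8.73 roll -0.09 F world [-0.45 -0.04 -1.07] F lid [-0.45  0.03 -1.07] gap 0.17
t 31.5 tip in lid [-55.8   0.2  66.3] pitch 12.04 yaw 8.73 roll -0.09 F world [-0.38  0.22 -0.87] F lid [-0.34  0.28 -0.87] gap 0.167
t 31.55 tip in lid [-55.9   0.2  66.1] pitch 12.06 yaw 8.73 roll -0.09 F world [ 0.03  0.62 -0.38] F lid [ 0.12  0.61 -0.38] gap 0.168
(array([-0.16, 25.29,  6.16]), array([-0.0015,  0.2105,  0.0004]), array([ 0.4737, -0.1505,  0.0395]))
```

```bash
python3 -m crank '{"dp":[[0,4,0],[0,8,0],[0,12,1],[0,16,2],[-0.1,20,3],[-0.1,23,4],[-0.15,25.3,5],[-0.16,25.3,5.7],[-0.16,25.3,6.1],[-0.16,25.3,6.16],[-0.16,25.3,6.16],[-0.16,25.3,6.16]],"rot":[[0,0.02,0],[0,0.05,0],[0,0.09,0],[0,0.13,0],[0,0.16,0],[0,0.19,0],[0,0.21,0],[0,0.21,0],[0,0.21,0],[0,0.21,0],[0,0.21,0],[0,0.21,0]],"jaw":[0,0,0,0,0,0,0,0,0,0,0,0]}' 80
python3 - <<'E'
from h import *
for i in range(3): f=r.grab_frame("scene"); show()
p,x=pose(); print(p,tip())
crop(f,260,200,450,330,4,"s26.png")
E
```

```text
time_s: 32.75
position: [0.4737, -0.1501, 0.0402]
tcp_rot: [-0.001, 0.997, 0.077, 0.0]
ft_force: [0.2, -0.2, -0.8]
finger_gap: 0.166
t 32.8 tip in lid [ -65.4 -252.1   27.7] pitch -0.02 yaw 8.78 roll -0.07 F world [ 0.56  0.54 -0.84] F lid [ 0.63  0.45 -0.84] gap 0.17
t 32.85 tip in lid [ -65.4 -252.2   27.7] pitch -0.02 yaw 8.77 roll -0.07 F world [-0.3  -0.5  -1.11] F lid [-0.38 -0.44 -1.11] gap 0.169
t 32.9 tip in lid [ -65.5 -252.3   27.6] pitch -0.01 yaw 8.76 roll -0.07 F world [ 0.24 -0.56 -0.77] F lid [ 0.15 -0.58 -0.77] gap 0.168
[ 0.47346937 -0.15037441  0.04006412] [ 0.57477347 -0.1347486   0.02758162]
```

View pics/s26.png

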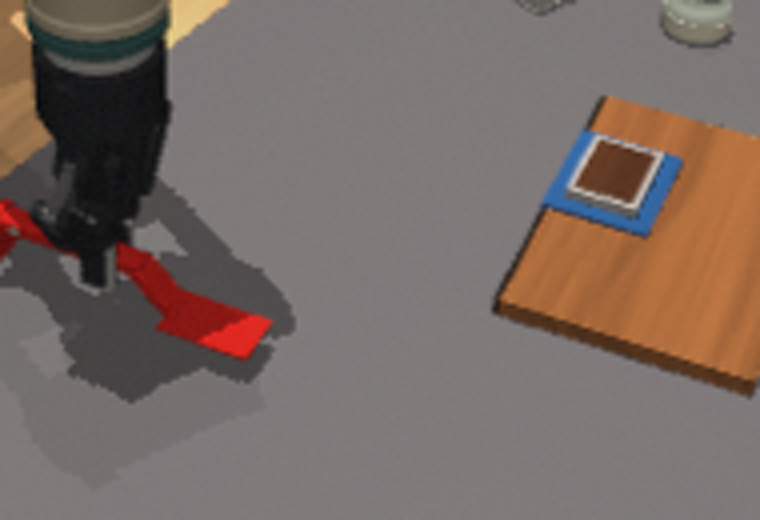

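```bash
python3 -m crank '{"dp":[[0,0,0.4],[0,0,0.9],[0,0,1.4],[0,0,1.7],[0,0,1.8],[0,0,1.86],[0,0,1.92],[0,0,1.98],[0,0,2.02],[0,0,2.02]],"rot":[[0,0,0],[0,0,0],[0,0,0],[0,0,0],[0,0,0],[0,0,0],[0,0,0],[0,0,0],[0,0,0],[0,0,0]],"jaw":[0,0,0,0,0,0,0,0,0,0]}' 80
python3 - <<'E'
from h import *
for i in range(3): f=r.grab_frame("scene"); show()
E
```

```text
time_s: 33.9
position: [0.4733, -0.1507, 0.0205]
tcp_rot: [-0.001, 0.997, 0.076, -0.0]
ft_force: [-5.1, 1.7, 6.9]
finger_gap: 0.168
t 33.95 tip in lid [ -65.8 -252.7    8. ] pitch 0.01 yaw 8.72 roll -0.08 F world [-4.93  1.89  6.25] F lid [-4.59  2.62  6.25] gap 0.169
t 34.0 tip in lid [ -65.8 -252.7    8. ] pitch 0.01 yaw 8.73 roll -0.08 F world [-4.64  2.23  6.94] F lid [-4.25  2.91  6.94] gap 0.168
t 34.05 tip in lid [ -65.8 -252.7    8. ] pitch 0.0 yaw 8.72 roll -0.08 F world [-3.83  1.83  6.71] F lid [-3.51  2.38  6.71] gap 0.168
```

```bash
python3 -m crank '{"dp":[[0,0,-0.03],[0,0,-0.06],[0,0,-0.06],[0,0,-0.06],[0,0,-0.06],[0,0,-0.06],[0,0,-0.06],[0,0,-0.06],[0,0,-0.06]],"rot":[[0,0,0],[0,0,0],[0,0,0],[0,0,0],[0,0,0],[0,0,0],[0,0,0],[0,0,0],[0,0,0]],"jaw":[0,0,0.2,0.25,0.3,0.4,0.5,0.6,0.6]}' 80
python3 - <<'E'
from h import *
f=r.grab_frame("wrist"); cv2.imwrite("pics/w27.png",f["image"][:,:,::-1]); show()
E
```

```text
time_s: 34.95
position: [0.4732, -0.1507, 0.0201]
tcp_rot: [-0.001, 0.997, 0.076, -0.0]
ft_force: [-0.1, -0.3, -0.6]
finger_gap: 0.6
t 35.0 tip in lid [ -65.9 -252.6    7.6] pitch 0.02 yaw 8.72 roll -0.09 F world [ 0.61 -0.16  0.66] F lid [ 0.57 -0.25  0.66] gap 0.6
```

View pics/w27.png

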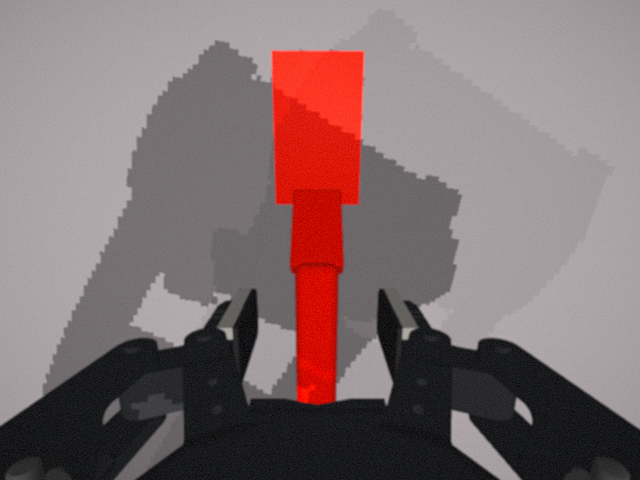

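The horn is released: the fingers stand clear on both sides of the handle. I'll lift straight up and retract so the cameras have a clear view.

```bash
python3 -m crank '{"dp":[[0,0,-1],[0,0,-3],[0,0,-6],[0,0,-10],[0,0,-14],[-2,3,-17],[-5,6,-19],[-9,9,-20],[-12,12,-20],[-14,15,-20],[-14,18,-20],[-14,18,-20]],"rot":[[0,0,0],[0,0,0],[0,0,0],[0,0,0],[0,0,0],[0,0,0],[0,0,0],[0,0,0],[0,0,0],[0,0,0],[0,0,0],[0,0,0]],"jaw":[0.6,0.6,0.6,0.6,0.6,0.6,0.6,0.6,0.6,0.6,0.6,0.6]}' 80
python3 - <<'E'
from h import *
for i in range(3): f=r.grab_frame("top")
cv2.imwrite("pics/t28.png",f["image"][:,:,::-1]); show()
g=r.grab_frame("scene"); cv2.imwrite("pics/s28.png",g["image"][:,:,::-1])
E
```

```text
time_s: 36.2
position: [0.3613, -0.3526, 0.2202]
tcp_rot: [-0.0, 0.997, 0.074, -0.0]
ft_force: [-0.4, 0.9, -0.2]
finger_gap: 0.602
t 36.35 tip in lid [-205.7 -432.6  207.7] pitch 0.01 yaw 8.72 roll -0.1 F world [-0.24 -0.18  0.02] F lid [-0.27 -0.14  0.02] gap 0.6
```

View pics/t28.png

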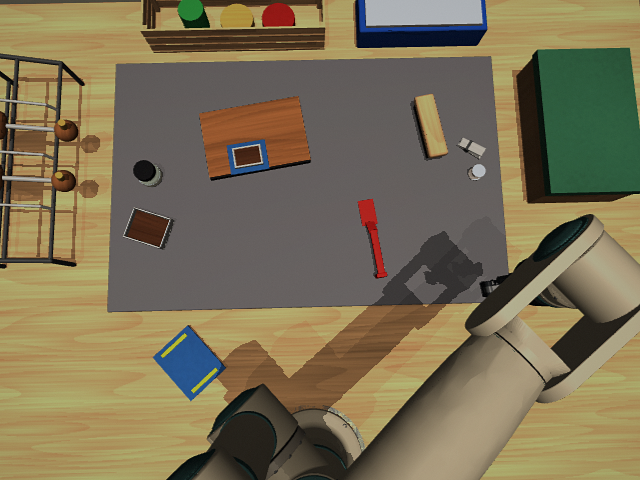

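View pics/s28.png

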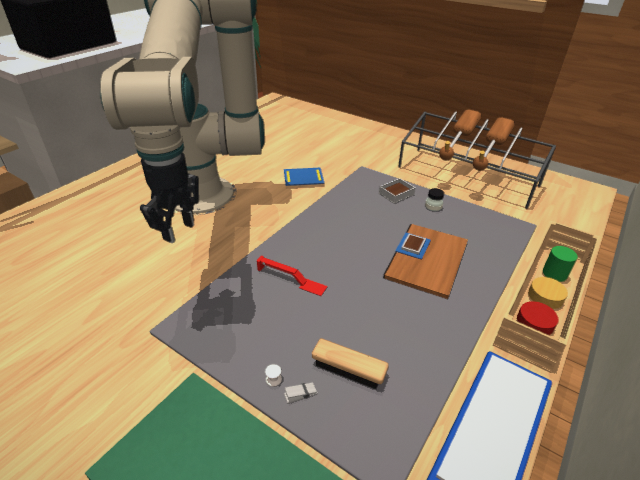

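In the top view the lid lies wax side up on the board at (247,156), the horn is on the liner from (367,200) to (381,275), and everything else is where it was. One quick flatness check, then I'll hand in.

```bash
python3 - <<'E'
from h import *
f=r.grab_frame("top"); W=depth_world(f)
for n,(u,v) in dict(blade=(368,213),handle=(376,255),liner=(340,250),lidwax=(247,156),board=(290,130)).items(): print(n,np.median(W[v-1:v+2,u-1:u+2].reshape(-1,3),0).round(4))
print(r.sense()["joint_velocities"].round(3))
print(r.finish_job())
E
```

```text
blade [ 0.5437 -0.1408  0.0088]
handle [ 0.4412 -0.1499  0.0433]
liner [ 0.4588 -0.0726  0.0075]
lidwax [0.6802 0.1368 0.0321]
board [0.7445 0.0367 0.0222]
[ 0.003  0.     0.001 -0.003 -0.002 -0.   ]
the job is handed in; nothing more can be done
None
```

The lid now lies wax side up, fully on the board, and the shoe horn is back down flat on the liner. I handed the job in at about 36 s of the 72 s.

**What I did:**
- **Approach:** I took the shoe horn by its handle, tilted its tip down 12°, pressed it on the liner and slid it under the lip. At first touch the press was about 4–5 N, and about 3–4.5 N while sliding.
- **At the strip:** The lid stopped against the rubber after about 6.4 mm. The wrist force peaked at about 7 N forward and 6 N down. I eased off slightly and held it about 1 s before levering.
- **Turning it over:** At about 115° the tip was resting on the plug's side and holding the lid up, so I raised the tip 4 mm and the lid fell onto the board.
- **Extra step:** The lid landed with about 20 mm overhanging the strip. I nudged it further on with the shoe horn's tip against the plug; no clear force showed.

**Last checks:**
- The pictures show the lid wax side up on the board and the other objects where they were.
- The blade measures 1 mm above the liner and the handle top 36 mm, as it does lying flat.
- The wax face measures about 10 mm above the board, near the expected 11 mm.
- The gripper was clear of everything and the arm was at rest. No check failed.

I laid the shoe horn about 15 cm from where it started. While setting it down it pressed on the liner with about 7 N, well away from the lid.

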